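# Fetch sockets from under the low shelf and sign them in

## Task

The loose wrench sockets (two or three) have ended up under the low slatted shelf: pick up the reacher by its grip and trigger, reach in, squeeze the trigger to close its jaws on a socket under the shelf, lift the socket over into the steel tray and let go, until every socket is in the tray; never touch a socket with the gripper itself. Then stand the reacher upright on the bench, clear of the shelf, take the scanner, point its window squarely at the middle of the tray's barcode tag from about 10 cm and hold it still there for two seconds to sign the sockets in. Finally lay the scanner back on its rubber mat, right way up, and leave the bench's other things where they are.

Things in the scene. Friction and masses are not known exactly. Their poses are not given: they have to be found in the camera images.
- reacher: grey reacher standing on a flat dark rubber foot, 0.26 kg, balanced almost under its grip. Origin: on the foot's underside, straight below the grip; x points along the level shaft to the jaws, z up. Foot x = -35 to 45 mm, 60 mm wide in y, 10 mm thick; shaft 14 mm thick at z = 52 mm; jaw crosshead at x = 170 to 188 mm, 78 mm wide in y, z = 45 to 61 mm. Top of the front part: 65 mm
- grip_point (a point): point on the reacher 112 mm above its origin, midway between grip and trigger, a good height for finger pads. Grip post behind it: rear face at x = -29 mm, z = 56 to 140 mm. Black trigger plate before it: front face at x = +29 mm when free, z = 70 to 140 mm. Both 26 mm wide in y; to be pinched fore-and-aft (along x, 58 mm) from above
- jaw_point (a point): point midway between the reacher's two jaw plates, 202 mm ahead of and 21 mm above the reacher's origin; axes as the reacher. The plates hang from the crosshead at x = 182 to 222 mm, z = 4 to 38 mm (steel backs up to 58 mm), and close along y
- reacher_trigger (a joint): trigger squeeze, 0 (free) to 0.018 m. Spring: 6 N to start, 11.4 N at the end; it returns when let go. Each jaw moves in by the same amount: jaw gap 60 mm minus twice the value, outer width gap + 17 mm; grip plus trigger 58 mm minus the value. Stops at about 0.013 on a socket; carry sockets with 20 to 30 N. At 0.008 the gap is 44 mm and the spring force suffices to carry the empty reacher
- socket_a: plain steel wrench socket, upright cylinder 34 mm in diameter, 42 mm high, with a dark recess in its top, about 0.11 kg; origin at the centre of its underside. All alike; one may be absent. They start standing under the low shelf in a row across its width, about 56 mm apart, 70 to 130 mm in from the open side
- socket_b: plain steel wrench socket, upright cylinder 34 mm in diameter, 42 mm high, with a dark recess in its top, about 0.11 kg; origin at the centre of its underside. All alike; one may be absent. They start standing under the low shelf in a row across its width, about 56 mm apart, 70 to 130 mm in from the open side
- socket_c: plain steel wrench socket, upright cylinder 34 mm in diameter, 42 mm high, with a dark recess in its top, about 0.11 kg; origin at the centre of its underside. All alike; one may be absent. They start standing under the low shelf in a row across its width, about 56 mm apart, 70 to 130 mm in from the open side
- low_shelf: low slatted wooden shelf fixed to the bench, 246 (x) x 200 (y) mm, top at 107, clear height below 95 mm; origin on the bench under its centre. Open front: the +y side (y = +100 mm). Legs 16 x 20 mm (centres x = +-115, y = +-90 mm), rails at x = +-115 mm down to 79 mm, back rail at y = -94 mm. Sockets can be seen through the 15 mm gaps of its slats. A spanner lies fixed on top at the rear
- tray: dark steel tray fixed to the bench, 120 (x) x 200 (y) mm, walls 26 mm high and 4 mm thick, floor 4 mm; origin under its centre. On its far (+x) side stands an aluminium plate 90 mm wide and 135 mm high with the barcode tag facing -x. Other sides are free to reach over
- tag_centre (a point): centre of the tag (76 x 56 mm white paper with black bars), 57 mm in x from the tray's origin and 100 mm above the bench; the tag faces along the tray's -x axis
- scanner: grey hand scanner lying on its mat, a rounded bar 130 (x) x 40 (y, 44 at the black head) x 35 mm, 0.18 kg; origin under its middle, z up; to be gripped across y. It looks along its +x axis; always on, it has no button
- scanner_window (a point): middle of the scanner's glass window on its front face: 65 mm ahead of and 20 mm above the scanner's origin; axes as the scanner
- scanner_mat: black rubber mat fixed to the bench, 130 (x) x 60 (y) x 3 mm; origin under its centre; the scanner starts lengthwise on it
- screw_jar_1: bystander: jar of screws, 62 x 67 x 90 mm, origin under its centre
- sanding_block: bystander: wooden block 45 x 110 x 35 mm, origin under its centre

How it is judged:
On the way, in this order (a step that is already met when the one before it is completed fails the run):
1. the reacher's jaws are squeezed shut on a socket under the shelf (trigger past 11 mm, socket within 20 mm of the point between the jaws) (((value of joint reacher_trigger above 0.011 m and horizontal distance between jaw_point and socket_a below 0.02 m and contact force between reacher and socket_a above 1 N and x of socket_a in the frame of low_shelf between -0.12 and 0.12 m and y of socket_a in the frame of low_shelf between -0.1 and 0.1 m) or (value of joint reacher_trigger above 0.011 m and horizontal distance between jaw_point and socket_b below 0.02 m and contact force between reacher and socket_b above 1 N and x of socket_b in the frame of low_shelf between -0.12 and 0.12 m and y of socket_b in the frame of low_shelf between -0.1 and 0.1 m) or (value of joint reacher_trigger above 0.011 m and horizontal distance between jaw_point and socket_c below 0.02 m and contact force between reacher and socket_c above 1 N and x of socket_c in the frame of low_shelf between -0.12 and 0.12 m and y of socket_c in the frame of low_shelf between -0.1 and 0.1 m))), for 0.2 s.
2. every socket is in the tray and let go (x of socket_a in the frame of tray between -0.06 and 0.06 m and y of socket_a in the frame of tray between -0.1 and 0.1 m and height (world z) of each of socket_a, socket_b, socket_c below 0.03 m and contact force between reacher and socket_a below 0.1 N and x of socket_b in the frame of tray between -0.06 and 0.06 m and y of socket_b in the frame of tray between -0.1 and 0.1 m and contact force between reacher and socket_b below 0.1 N and x of socket_c in the frame of tray between -0.06 and 0.06 m and y of socket_c in the frame of tray between -0.1 and 0.1 m and contact force between reacher and socket_c below 0.1 N), for 0.3 s.
3. the scanner is held still, its window 40 to 160 mm from the tag, aimed within 20 mm of the tag's centre and square to it within 0.26 rad, for 1.5 s (x of tag_centre in the frame of scanner_window between 0.04 and 0.16 m and y of tag_centre in the frame of scanner_window between -0.02 and 0.02 m and z of tag_centre in the frame of scanner_window between -0.02 and 0.02 m and angle between the x axis of scanner and the x axis of tray, either way round below 0.26 rad and linear speed of scanner below 0.03 m/s and angular speed of scanner below 0.2 rad/s), for 1.5 s.
At the end, for the whole second after the job is handed in: all sockets rest inside the tray, let go; the reacher stands on its foot on the bench (tilt < 0.1 rad), jaw point over 130 mm from the shelf's centre; the scanner lies right way up, at rest, on its mat (origin within 50 mm along, 35 mm across from the mat's centre) (all of step 2 and linear speed of each of socket_a, socket_b, socket_c, reacher, scanner below 0.02 m/s and angle between each of reacher, scanner's own z axis and vertical below 0.1 rad and height (world z) of reacher below 0.01 m and horizontal distance between jaw_point and low_shelf above 0.13 m and height (world z) of scanner below 0.012 m and x of scanner in the frame of scanner_mat between -0.05 and 0.05 m and y of scanner in the frame of scanner_mat between -0.035 and 0.035 m); the robot touches nothing.
It fails at once if a socket is touched by the gripper's fingers (contact force between the fingers and socket_a above 0.5 N or contact force between the fingers and socket_b above 0.5 N or contact force between the fingers and socket_c above 0.5 N).
It fails at once if a bystander (screw jar, sanding block) is moved more than 50 mm (distance of any of screw_jar_1, sanding_block from where it was at the start of the episode above 0.05 m).
Of socket_a, socket_b, socket_c only 2 to 3 are there at a start; the rules pass over those that are not, and their reading is None.
At some moment in a run one of reacher, scanner may be knocked a few centimetres aside while the robot is not near it.
It also fails if it takes over 210 s, if anything falls off the work surface, if the arm or the gripper's body presses on something with over 40 N, if the wrist force passes 120 N, or if a joint passes its speed limit or range.

## Robot

A 7-joint arm with a two-finger parallel gripper is mounted at the origin on a cart in front of the work surface, level with it; the furniture and walls round the work are solid. World frame = base frame: x ahead of the robot, y to its left, z up, the work surface at z = 0. Lengths are in m, angles in rad, forces in N, time in s.
With the tool pointing down it reaches from about 0.4 to 0.85 m from the base axis. Payload 10.4 kg.
Tool frame: the origin (TCP) lies at the very end of the fingers, on their centre line; the grasp point (between the pads) lies 19 mm behind it; z points along the fingers, y is the direction in which the jaws open and shut (so a half turn about z gives the same grasp; the last joint's range is limited). The gripper opens to 85 mm and grips with 20 to 120 N. Pads are 22 mm wide; open, the fingers measure 114 mm over their backs; the gripper's body (76 mm by 85 mm) begins 54 mm behind the grasp point. The pads swing forward as they close: fully open they stand 13 mm farther back than shut.
Start: joints at [1.159, 0.332, -0.065, 1.46, 0.022, 1.35, -0.088], TCP at [0.237, -0.578, 0.205] pointing down, gripper open.
Joint ranges: [-2.6, 2.6], [-0.5, 2.12], [-1.47, 1.34], [0.16, 2.42], [-1.27, 4.41], [0.06, 2.06], [-2.6, 2.6]. Speed limits (rad/s): [2.22, 2.22, 2.79, 2.79, 3.14, 3.14, 3.14].

## Interface

Orientations are given as a 3x3 rotation matrix whose columns are the frame's x, y, z axes.
In Python, from bench import robot gives the robot as it stands.
- The arm moves only by the tool servo_tool, never from a script. Its argument "moves" is one flat list of numbers, 4 for each row, row after row: the shift along the tool's x, y, z in m, then the turn about the tool's z in rad. A call has 1 to 20 rows; each row is the pose to reach, as a shift and turn from the pose commanded when the call began, along the tool's axes at that moment; what a row does not reach only later rows make up. A row lasts 1/10 s, in which the tool goes at most 50 mm and 8.59 degrees, less where a joint would pass 70% of its speed; a pose out of reach is approached as far as the arm can. A call with a gripper value outside its range is refused whole. "hand" is the opening, from 0 (shut) to 1 (fully open), set as the call begins (left out, the last holds). The fingers move at their own pace and stop on an object; the grip force is fixed at half the most. Time passes only in rows, so rows that repeat a pose let the fingers close. It gives the time, the measured TCP pose, the force and the opening at its end, in the units of the state.
- robot.get_state(): the state, without advancing time (a new reading comes with each control period).
- robot.capture(name): name is "scene" or "top" or "wrist"; returns a dict with "image" (400x640x3 uint8, red, green, blue), "vertical_fov" (degrees; the focal length in pixels is half the picture's height over the tangent of half this angle, whatever the lens; pixels are square), "cx", "cy" (the principal point, pixels), "rvec" (rotation vector, rad) and "tvec" (3), from world to camera coordinates, as OpenCV has them. Camera axes: x right, y down, z forward; pixel columns grow to the right and rows downward; lengths in m; the calibration is good to about 2 mm. A picture is of the moment at which its call begins. There is no depth.
- robot.finish_job(): hands the job in, once; it reports no verdict.
Trained networks look in the newest picture that a camera, given by its name, has taken for a name from the list of things; names that differ only in an ending like _2 or _b are one class to them, and where a whole thing is asked for, a point or a joint stands for the part that bears it (a point fixed in the world has none). Each returns a list of dicts, best first, with "confidence" (0 to 1); they miss things now and then, are a little off and sometimes report something else, mostly with a low value. They report only what shows in the picture. A call takes as long as a camera call.
- robot.spot_in(camera, target): "at" ([column, row] in pixels, amid what is visible of it).
- robot.pinpoint(camera, target): "at" ([column, row] in pixels: a listed point, or the origin of a listed thing).
The state is a dict: "clock": time; "q": joint angles; "qd": joint speeds; "tau": joint torques, N m; "eef_pos": TCP position; "orientation": TCP orientation; "contact_force": force on the tool from outside, world axes, zero at the start; "ft_torque": the same for the moment, N m; "grip_width": finger opening in m.
Only numpy, scipy, OpenCV 4.12 (cv2) and the standard library are available. Lean on these libraries where they do the work, as an engineer would, in place of code of your own. Each camera call takes 0.05 s, during which the arm holds its last target.

## Working session

There is one attempt and no reset: what is moved stays moved. The work goes in short steps, Python scripts to look and compute and a tool call to move; the robot and the scene stay as the last step left them, time stands still between calls to the robot, and variables do not carry over. Pictures are saved under pics/ and viewed, and the job is handed in when it is done.

Besides the shell and the picture viewer there is one more tool, called after "Emit:" by a JSON object that holds its "name" and its "arguments", one argument or row to a line. servo_tool: Moves the arm, as the interface text tells. Its arguments: {"type":"object","properties":{"moves":{"type":"array"},"hand":{"type":"number"}},"required":["moves"]}

```bash
mkdir -p pics; ls; cat > h.py <<'E'
import numpy as np, cv2
from bench import robot
def cap(name,fn=None):
    c=robot.capture(name)
    if fn: cv2.imwrite('pics/'+fn+'.png',c['image'][:,:,::-1])
    return c
def K(c):
    f=200/np.tan(np.radians(c['vertical_fov'])/2)
    return f
def ray(c,px):
    f=K(c);R=cv2.Rodrigues(np.array(c['rvec'],float))[0];t=np.array(c['tvec'],float).ravel()
    d=R.T@np.array([(px[0]-c['cx'])/f,(px[1]-c['cy'])/f,1]);o=-R.T@t
    return o,d
def atz(c,px,z):
    o,d=ray(c,px);return o+d*(z-o[2])/d[2]
def proj(c,P):
    f=K(c);R=cv2.Rodrigues(np.array(c['rvec'],float))[0];t=np.array(c['tvec'],float).ravel()
    p=(R@np.atleast_2d(P).T).T+t
    return np.c_[p[:,0]/p[:,2]*f+c['cx'],p[:,1]/p[:,2]*f+c['cy']]
np.set_printoptions(precision=4,suppress=True)
E
python3 - <<'E'
from h import *
s=robot.get_state();print(s)
for n in ['scene','top','wrist']:
    c=cap(n,n+'0');o,d=ray(c,(320,200));print(n,o,d,c['vertical_fov'],c['cx'],c['cy'])
    for t in ['reacher','grip_point','jaw_point','socket_a','low_shelf','tray','tag_centre','scanner','scanner_window','scanner_mat','screw_jar_1','sanding_block']:
        try:
            print(t,[(np.round(x['at'],1),round(x['confidence'],2)) for x in robot.pinpoint(n,t)][:4])
        except Exception as e: print(t,e)
E
```

```text
pics
{'clock': 0.0, 'q': array([ 1.1594,  0.3329, -0.0647,  1.4609,  0.0216,  1.3499, -0.0885]), 'qd': array([ 0.0002, -0.0009, -0.0017,  0.0002, -0.0002, -0.0004,  0.0009]), 'tau': array([  0.0007, -62.5436,   0.0493, -39.1614,   0.0162,   0.0099,
        -0.    ]), 'eef_pos': array([ 0.2368, -0.578 ,  0.2041]), 'orientation': array([[ 0.9253,  0.3791, -0.0006],
       [ 0.3791, -0.9253,  0.0013],
       [-0.0001, -0.0014, -1.    ]]), 'contact_force': array([ 0.6925, -0.4052, -0.0931]), 'ft_torque': array([ 0.0078, -0.0536,  0.0086]), 'grip_width': 0.08513557122830108}
scene [0.3613 1.6533 0.7923] [ 0.0891 -0.9079 -0.4098] 43.12006818078952 315.5956226743484 197.2184702273081
reacher [(array([333.3, 220.6]), 0.94)]
grip_point [(array([332.4, 189.9]), 0.68)]
jaw_point [(array([313.8, 175.1]), 0.61), (array([293. , 196.7]), 0.6)]
socket_a [(array([301.9, 176.8]), 0.64), (array([316.5, 178. ]), 0.6), (array([328.7, 177.1]), 0.44)]
low_shelf [(array([319.3, 177.1]), 0.76), (array([333. , 179.6]), 0.62)]
tray [(array([295.3, 240. ]), 0.76)]
tag_centre [(array([276.9, 214.7]), 0.94)]
scan
[... 593 characters left out ...]
54.7, 256.2]), 0.24)]
low_shelf [(array([426.7, 215.4]), 0.61)]
tray [(array([259.5, 200.2]), 0.88)]
tag_centre [(array([254.7, 168.7]), 0.95), (array([184.9, 205.4]), 0.16)]
scanner [(array([352.5, 254.6]), 0.85)]
scanner_window [(array([335.1, 254.3]), 0.65)]
scanner_mat [(array([353.7, 257. ]), 0.76), (array([356.9, 253. ]), 0.53)]
screw_jar_1 [(array([190.1, 182.1]), 0.78)]
sanding_block [(array([185.4, 205.8]), 0.93)]
wrist [ 0.3038 -0.5499  0.3729] [-0.2355 -0.1014 -0.967 ] 59.27436625287258 319.0533263084647 210.64454260191405
reacher []
grip_point []
jaw_point []
socket_a []
low_shelf []
tray []
tag_centre []
scanner []
scanner_window []
scanner_mat []
screw_jar_1 []
sanding_block []
```

```bash
python3 - <<'E'
import cv2
a=cv2.imread('pics/top0.png');cv2.imwrite('pics/topcrop.png',cv2.resize(a[130:310,150:490],None,fx=2.35,fy=2.35,interpolation=3))
a=cv2.imread('pics/scene0.png');cv2.imwrite('pics/scenecrop.png',cv2.resize(a[130:330,220:420],None,fx=3,fy=3,interpolation=3))
E
```

```text
(no output)
```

View pics/topcrop.png

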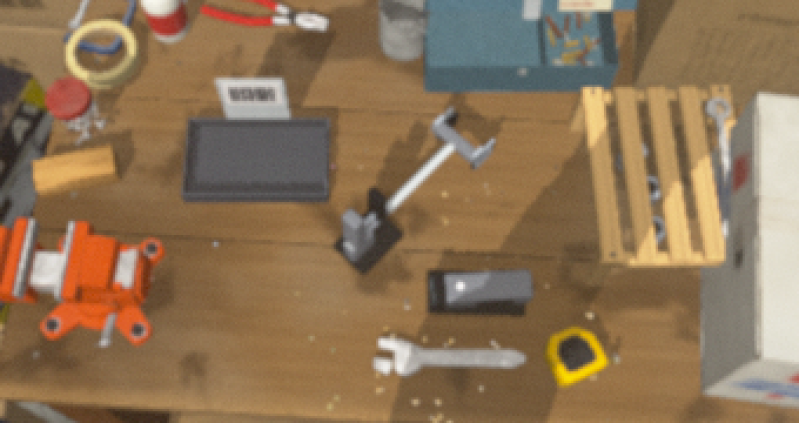

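View pics/scenecrop.png

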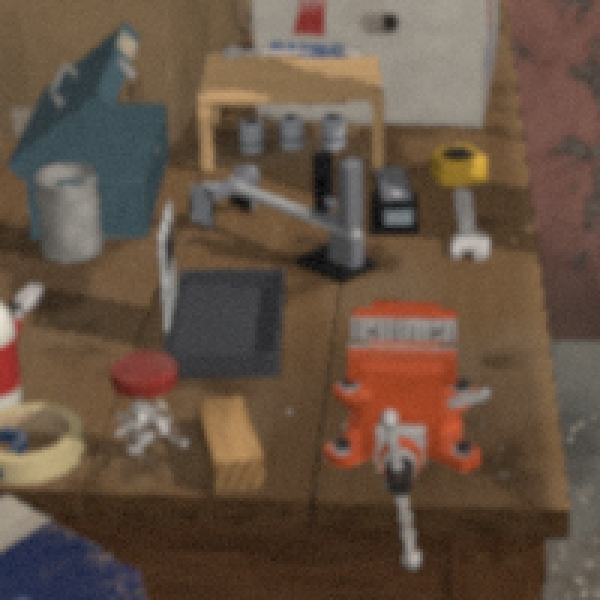

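View pics/top0.png

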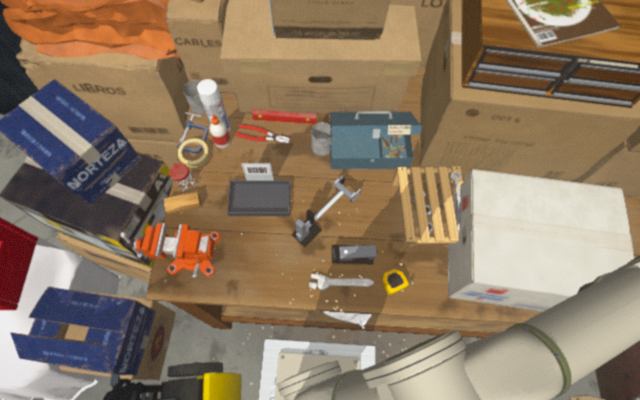

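The picture shows three sockets under the shelf (top view at about (417,199), (424,213), (425,227)). The shelf's open side faces the tray.

```bash
python3 - <<'E'
from h import *
for n,L in [('top',[('reacher',(303.4,231.5),0),('grip',(304.6,222.8),.112),('jaw',(346.1,192.6),.021),('sock',(424.5,227.2),0),('sock',(417.3,199),0),('sock',(423.9,213.4),0),('shelf',(426.7,215.4),0),('tray',(259.5,200.2),0),('tag',(254.7,168.7),.1),('scanner',(352.5,254.6),.003),('win',(335.1,254.3),.023),('mat',(353.7,257),0),('jar',(190.1,182.1),0),('block',(185.4,205.8),0),
 ('shTL',(150+590/2.35,130+90/2.35),.107),('shBL',(150+607/2.35,130+265/2.35),.107),('shTR',(150+735/2.35,130+90/2.35),.107),('shBR',(150+722/2.35,130+265/2.35),.107),
 ('matL',(150+427/2.35,130+313/2.35),0.),('matR',(150+530/2.35,130+312/2.35),0.),('trayBL',(150+182/2.35,130+200/2.35),0.026),('trayBR',(150+331/2.35,130+200/2.35),0.026)]),
 ('scene',[('reacher',(333.3,220.6),0),('grip',(332.4,189.9),.112),('jaw',(293,196.7),.021),('sock',(301.9,176.8),0),('sock',(316.5,178),0),('sock',(328.7,177.1),0),('shelf',(319.3,177.1),0),('tray',(295.3,240),0),('tag',(276.9,214.7),.1),('scanner',(352,198.3),.003),('win',(353.1,201),.023),('mat',(350.1,200.5),0),('jar',(267.7,286.5),0),('block',(296.3,285.8),0)])]:
    c=robot.capture(n)
    for a,p,z in L: print(n,a,atz(c,p,z))
E
```

```text
top reacher [0.4803 0.0699 0.    ]
top grip [0.4681 0.0635 0.112 ]
top jaw [ 0.6167 -0.0616  0.021 ]
top sock [ 0.5194 -0.3193  0.    ]
top sock [ 0.6181 -0.3002  0.    ]
top sock [ 0.5675 -0.3197  0.    ]
top shelf [ 0.561  -0.3285  0.    ]
top tray [0.5806 0.2229 0.    ]
top tag [0.6445 0.234  0.1   ]
top scanner [ 0.4126 -0.0889  0.003 ]
top win [ 0.4043 -0.0337  0.023 ]
top mat [ 0.406 -0.093  0.   ]
top jar [0.6322 0.4641 0.    ]
top block [0.5451 0.4636 0.    ]
top shTL [ 0.6717 -0.2266  0.107 ]
top shBL [ 0.4271 -0.2413  0.107 ]
top shTR [ 0.6841 -0.4211  0.107 ]
top shBR [ 0.436  -0.3836  0.107 ]
top matL [ 0.3819 -0.0252  0.    ]
top matR [ 0.3917 -0.1612 -0.    ]
top trayBL [0.5111 0.3146 0.026 ]
top trayBR [0.5238 0.1128 0.026 ]
scene reacher [0.4718 0.0713 0.    ]
scene grip [0.4741 0.0604 0.112 ]
scene jaw [ 0.6341 -0.0823  0.021 ]
scene sock [ 0.632  -0.3399  0.    ]
scene sock [ 0.5683 -0.3279 -0.    ]
scene sock [ 0.5174 -0.3396  0.    ]
scene shelf [ 0.5574 -0.3385  0.    ]
scene tray [ 0.5864  0.2173 -0.    ]
scene tag [0.638  0.2369 0.1   ]
scene scanner [ 0.4121 -0.1156  0.003 ]
scene win [ 0.406  -0.0466  0.023 ]
scene mat [ 0.4189 -0.1016  0.    ]
scene jar [0.6279 0.4874 0.    ]
scene block [0.5488 0.4795 0.    ]
```

View pics/wrist0.png

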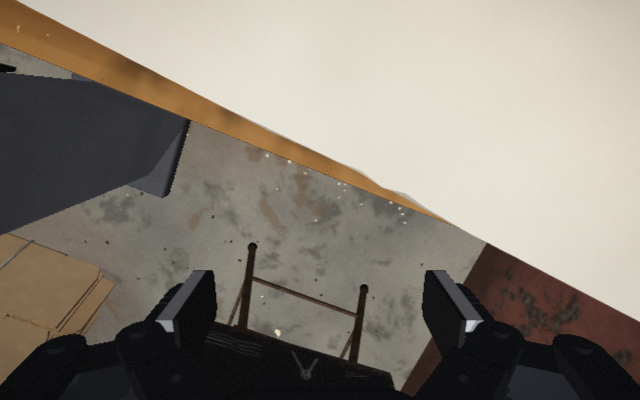

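View pics/scene0.png

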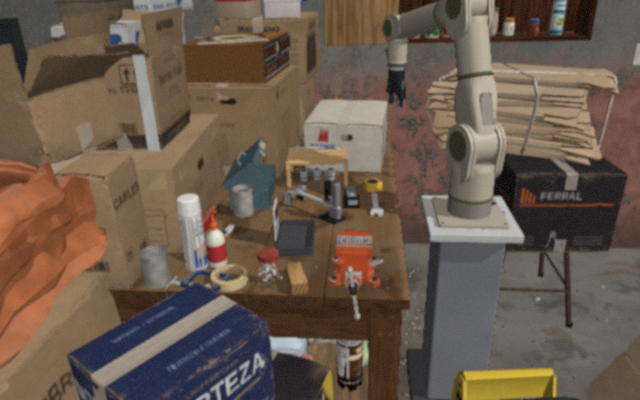

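```bash
cat >> h.py <<'E'
def plan(*targets):
    """targets: (x,y,z,yaw of tool y axis in deg)"""
    s=robot.get_state();R=s['orientation'];p=s['eef_pos']
    y0=np.degrees(np.arctan2(R[1,1],R[0,1]))
    print('t',round(s['clock'],2),'pos',p,'yaw',round(y0,1),'F',s['contact_force'],'w',s['grip_width'],'q',s['q'])
    for x,y,z,yaw in targets:
        d=R.T@(np.array([x,y,z])-p); dy=(yaw-y0+180)%360-180
        print((x,y,z,yaw),'->',np.round(d,4),'turn',round(-np.radians(dy),3))
E
python3 - <<'E'
from h import *
plan((.30,-.50,.42,-67),(.42,-.2,.42,-50),(.43,.0,.40,-43))
E
```

```text
t 2.05 pos [ 0.2369 -0.5784  0.2049] yaw -67.7 F [-0.4826  0.6065  0.202 ] w 0.08514762649991525 q [ 1.1594  0.3322 -0.0647  1.4601  0.0216  1.3499 -0.0885]
(0.3, -0.5, 0.42, -67) -> [ 0.0881 -0.0486 -0.2151] turn -0.013
(0.42, -0.2, 0.42, -50) -> [ 0.3128 -0.2807 -0.2151] turn -0.309
(0.43, 0.0, 0.4, -43) -> [ 0.3979 -0.462  -0.1951] turn -0.431
```

Emit:
{"name": "servo_tool", "arguments": {
  "moves": [0,0,-0.05,0,0.02,0,-0.1,0,0.05,-0.02,-0.15,0,0.08,-0.04,-0.2,0,0.12,-0.07,-0.2,-0.05,0.15,-0.1,-0.2,-0.1,0.18,-0.13,-0.2,-0.13,0.21,-0.17,-0.2,-0.16,0.24,-0.2,-0.2,-0.2,0.27,-0.24,-0.2,-0.25,0.3,-0.27,-0.2,-0.3,0.32,-0.3,-0.2,-0.3,0.34,-0.34,-0.2,-0.35,0.36,-0.38,-0.2,-0.4,0.38,-0.42,-0.2,-0.43,0.4,-0.46,-0.2,-0.43,0.4,-0.46,-0.2,-0.43,0.4,-0.46,-0.2,-0.43],
  "hand": 1
}}

```text
clock: 3.85
eef_pos: [0.4327, -0.0003, 0.4051]
orientation: [[0.682, 0.732, 0.001], [0.732, -0.682, -0.001], [-0.0, 0.001, -1.0]]
contact_force: [0.1, -1.6, -0.1]
grip_width: 0.0857
```

```bash
python3 - <<'E'
from h import *
plan()
c=cap('wrist','w1')
for t,z in [('reacher',0),('grip_point',.112),('jaw_point',.021),('socket_a',0),('scanner',.003),('scanner_window',.023),('scanner_mat',0),('tray',0)]:
    print(t,[(np.round(x['at'],1),round(x['confidence'],2),atz(c,x['at'],z)) for x in robot.pinpoint('wrist',t)][:4])
E
```

```text
t 3.85 pos [ 0.4327 -0.0003  0.4051] yaw -43.0 F [ 0.1006 -1.6425 -0.0629] w 0.0856636944894986 q [ 0.5793 -0.1096 -0.6045  1.5194 -0.0621  1.7117 -0.7811]
reacher [(array([309.5, 103.8]), 0.59, array([0.4736, 0.0651, 0.    ]))]
grip_point [(array([309.2, 101.8]), 0.87, array([0.4766, 0.0649, 0.112 ])), (array([443.3,  95.1]), 0.74, array([ 0.6046, -0.0432,  0.112 ]))]
jaw_point [(array([446.7,  94. ]), 0.6, array([ 0.6335, -0.0646,  0.021 ]))]
socket_a [(array([497.1, 233.7]), 0.7, array([ 0.5641, -0.3139,  0.    ])), (array([472.1, 254.4]), 0.54, array([ 0.5092, -0.3161,  0.    ])), (array([519.6, 206.5]), 0.5, array([ 0.6203, -0.2991,  0.    ])), (array([499.7, 233.7]), 0.3, array([ 0.5674, -0.317 ,  0.    ]))]
scanner [(array([347.3, 201.5]), 0.97, array([ 0.4123, -0.0924,  0.003 ])), (array([345.8, 198.2]), 0.43, array([ 0.4143, -0.0864,  0.003 ]))]
scanner_window [(array([319.9, 177. ]), 0.57, array([ 0.4097, -0.0275,  0.023 ]))]
scanner_mat [(array([343.8, 197.5]), 0.75, array([ 0.4123, -0.0839,  0.    ]))]
tray []
```

View pics/w1.png

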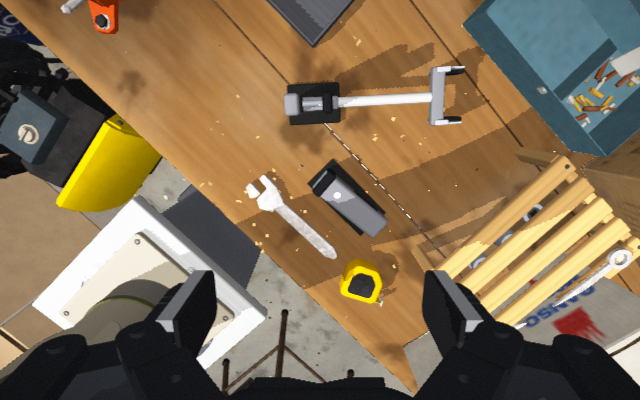

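```bash
python3 - <<'E'
import cv2
a=cv2.imread('pics/w1.png');cv2.imwrite('pics/w1a.png',cv2.resize(a[60:140,270:480],None,fx=3.8,fy=3.8,interpolation=3))
cv2.imwrite('pics/w1b.png',cv2.resize(a[140:330,410:640],None,fx=3.1,fy=3.1,interpolation=3))
E
```

```text
(no output)
```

View pics/w1a.png

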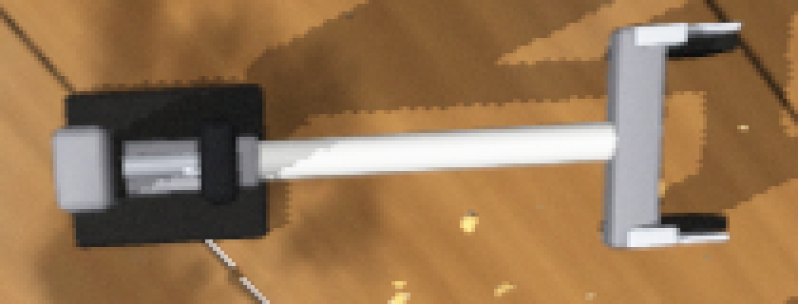

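View pics/w1b.png

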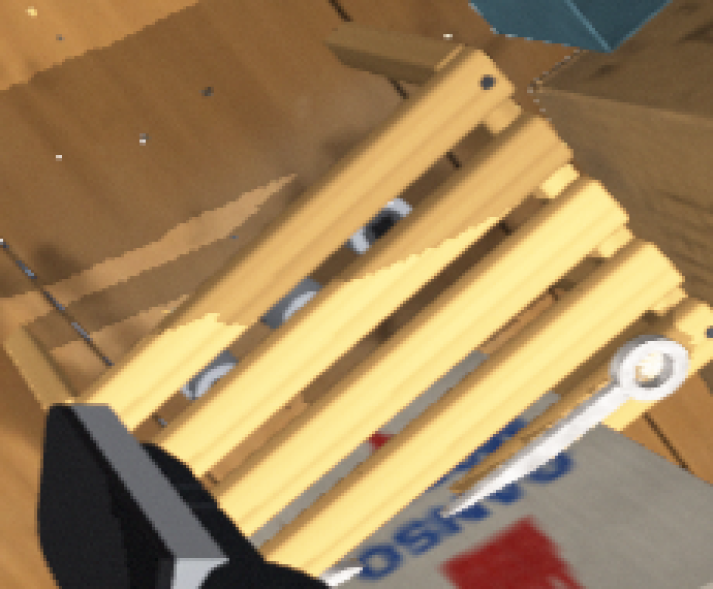

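```bash
cat > fit.py <<'E'
from h import *
from scipy.optimize import least_squares
def fitpose(c,px,loc,x0):
    loc=np.array(loc,float)
    def W(v):
        C,S=np.cos(v[2]),np.sin(v[2]);return np.c_[v[0]+C*loc[:,0]-S*loc[:,1],v[1]+S*loc[:,0]+C*loc[:,1],loc[:,2]]
    r=least_squares(lambda v:(proj(c,W(v))-px).ravel(),x0,loss='soft_l1')
    return r.x,r.fun.reshape(-1,2)
E
python3 - <<'E'
from fit import *
c=robot.capture('wrist')
px=np.array([(66,95),(262,85),(267,237),(78,246),(615,28),(612,245)])/3.8+[270,60]
loc=[(-35,30,10),(45,30,10),(45,-30,10),(-35,-30,10),(170,39,61),(170,-39,61)]
x,f=fitpose(c,px,np.array(loc)/1000,[.474,.065,-.68]);print(x,np.degrees(x[2]),f)
plan((.5,-.33,.4,-43))
E
```

```text
[ 0.4746  0.0624 -0.6949] -39.81723037451842 [[-1.2344 -0.1537]
 [ 0.1415 -0.7294]
 [ 0.3973  0.23  ]
 [-1.1672  0.879 ]
 [ 1.2993 -0.8366]
 [ 0.1245  1.1266]]
t 4.35 pos [ 0.4327 -0.0013  0.4049] yaw -43.1 F [-0.4359  0.2409  0.0869] w 0.08570964075124385 q [ 0.5806 -0.1089 -0.6034  1.5194 -0.0623  1.7117 -0.7813]
(0.5, -0.33, 0.4, -43) -> [-0.1939  0.2738  0.0049] turn -0.002
```

Emit:
{"name": "servo_tool", "arguments": {
  "moves": [-0.02,0.03,0,0,-0.04,0.06,0,0,-0.07,0.09,0,0,-0.1,0.12,0,0,-0.12,0.15,0,0,-0.14,0.18,0,0,-0.16,0.21,0,0,-0.18,0.24,0,0,-0.19,0.26,0,0,-0.19,0.27,0,0,-0.19,0.27,0,0,-0.19,0.27,0,0]
}}

```text
clock: 5.55
eef_pos: [0.5005, -0.3228, 0.4051]
orientation: [[0.682, 0.732, 0.0], [0.732, -0.682, 0.001], [0.001, -0.0, -1.0]]
contact_force: [1.0, 0.6, 0.9]
grip_width: 0.0852
```

```bash
python3 - <<'E'
from h import *
plan()
c=cap('wrist','w2')
for t,z in [('socket_a',0),('low_shelf',0)]:
    print(t,[(np.round(x['at'],1),round(x['confidence'],2),atz(c,x['at'],z)) for x in robot.pinpoint('wrist',t)][:5])
a=cv2.imread('pics/w2.png');cv2.imwrite('pics/w2a.png',cv2.resize(a[:300],(800,375),interpolation=3))
E
```

```text
t 5.55 pos [ 0.5005 -0.3228  0.4051] yaw -43.0 F [0.9885 0.6344 0.9071] w 0.08521067968669713 q [ 0.7631  0.2721 -0.3599  1.1369  0.0957  1.7483 -0.3178]
socket_a [(array([365.6,  87.5]), 0.85, array([ 0.6212, -0.2983,  0.    ])), (array([320.8, 148.4]), 0.76, array([ 0.5075, -0.3195,  0.    ])), (array([346.6, 119.1]), 0.73, array([ 0.5685, -0.3136,  0.    ]))]
low_shelf [(array([344.9, 125. ]), 0.74, array([ 0.5605, -0.3185,  0.    ])), (array([174.7,  74.1]), 0.61, array([ 0.4208, -0.0855,  0.    ]))]
```

View pics/w2a.png

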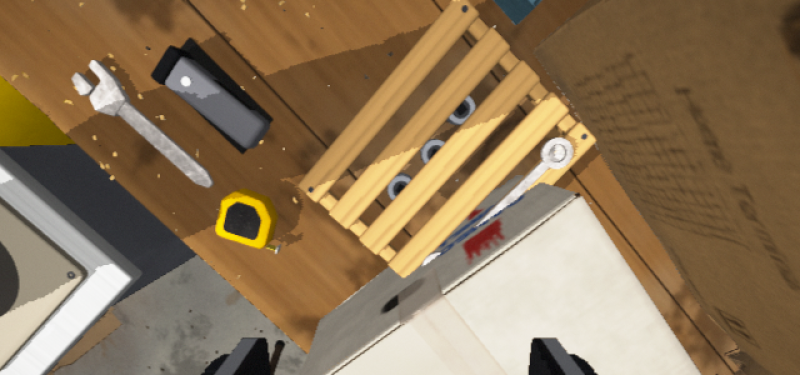

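```bash
python3 - <<'E'
import cv2
a=cv2.imread('pics/w2.png');cv2.imwrite('pics/w2b.png',cv2.resize(a[0:230,230:490],None,fx=3,fy=2.6,interpolation=3))
E
```

```text
(no output)
```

View pics/w2b.png

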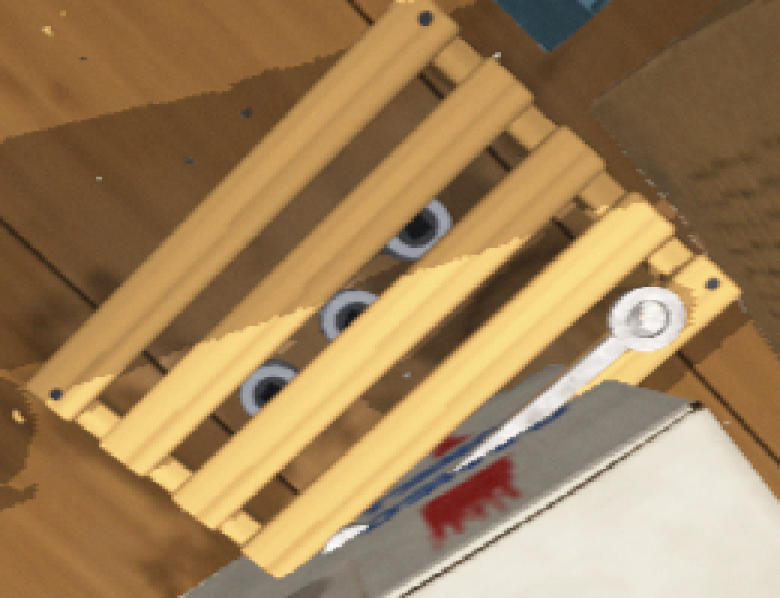

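```bash
python3 - <<'E'
from fit import *
c=robot.capture('wrist')
T=lambda p:np.array(p,float)/[3,2.6]+[230,0]
x,f=fitpose(c,T([(27,388),(395,0),(740,290)]),np.array([(-123,100,107),(123,100,107),(123,-100,107)])/1000,[.56,-.33,0]);print(x,np.degrees(x[2]),f)
C,S=np.cos(x[2]),np.sin(x[2])
for p in [(418,231),(352,319),(270,389)]:
    w=atz(c,T(p),.042);d=w[:2]-x[:2];print(w,'local',C*d[0]+S*d[1],-S*d[0]+C*d[1])
E
```

```text
[ 0.5595 -0.3279  0.1142] 6.542549989480462 [[-2.5427  7.5195]
 [ 0.364  -3.1004]
 [ 0.6227  0.3659]]
[ 0.6186 -0.3019  0.042 ] local 0.06168835925821905 0.019093234482295413
[ 0.5643 -0.3156  0.042 ] local 0.006181402345812228 0.01166953452947012
[ 0.5082 -0.3169  0.042 ] local -0.04970610684812078 0.01670050674610481
```

```bash
python3 - <<'E'
from fit import *
c=robot.capture('wrist')
T=lambda p:np.array(p,float)/[3,2.6]+[230,0]
px=T([(27,388),(65,420),(457,30),(740,290),(102,450),(533,98),(603,160),(240,552)])
loc=np.array([(-123,100,107),(-123,72,107),(123,72,107),(123,-100,107),(-123,57,107),(123,29,107),(123,-14,107),(-123,-29,107)])/1000
x,f=fitpose(c,px,loc,[.56,-.33,0]);print(x,np.degrees(x[2]),f)
C,S=np.cos(x[2]),np.sin(x[2])
for p in [(418,231),(352,319),(270,389)]:
    w=atz(c,T(p),.042);d=w[:2]-x[:2];print(w,'local',C*d[0]+S*d[1],-S*d[0]+C*d[1])
E
```

```text
[ 0.5627 -0.3249  0.0904] 5.177654494760894 [[-3.3129  1.1807]
 [ 0.6334  2.9892]
 [ 0.1853 -1.1136]
 [ 1.371  -0.4404]
 [-2.9565 -1.1199]
 [ 0.1288 -0.6267]
 [ 1.1053  1.1487]
 [-0.8262  0.5458]]
[ 0.6185 -0.3022  0.042 ] local 0.057614986085392526 0.01756008336938178
[ 0.5642 -0.3159  0.042 ] local 0.002302696661449902 0.008834436801251561
[ 0.5081 -0.3172  0.042 ] local -0.05368353195340115 0.012550135424403922
```

```bash
python3 - <<'E'
from h import *
plan((.475,.063,.3,-39.8),(.475,.063,.2,-39.8),(.475,.063,.092,-39.8))
E
```

```text
t 5.8 pos [ 0.5    -0.3235  0.4055] yaw -43.0 F [0.1764 0.0439 0.0843] w 0.08539865459954724 q [ 0.7636  0.2714 -0.3591  1.1369  0.0962  1.7482 -0.3174]
(0.475, 0.063, 0.3, -39.8) -> [ 0.2654 -0.2822  0.1053] turn -0.056
(0.475, 0.063, 0.2, -39.8) -> [ 0.2654 -0.2823  0.2053] turn -0.056
(0.475, 0.063, 0.092, -39.8) -> [ 0.2654 -0.2824  0.3133] turn -0.056
```

Emit:
{"name": "servo_tool", "arguments": {
  "moves": [0.02,-0.02,0,0,0.05,-0.05,0,-0.02,0.08,-0.08,0,-0.04,0.11,-0.11,0.01,-0.056,0.14,-0.14,0.02,-0.056,0.17,-0.17,0.03,-0.056,0.2,-0.2,0.05,-0.056,0.23,-0.23,0.07,-0.056,0.25,-0.26,0.09,-0.056,0.265,-0.282,0.1,-0.056,0.265,-0.282,0.12,-0.056,0.265,-0.282,0.12,-0.056,0.265,-0.282,0.12,-0.056]
}}

```text
clock: 7.1
eef_pos: [0.4751, 0.0614, 0.2854]
orientation: [[0.642, 0.767, 0.0], [0.767, -0.642, -0.001], [-0.0, 0.0, -1.0]]
contact_force: [-0.1, -0.2, -0.0]
grip_width: 0.0853
```

```bash
python3 - <<'E'
from h import *
plan((.475,.063,.092,-39.8))
c=cap('wrist','w3')
for t,z in [('reacher',0),('grip_point',.112),('jaw_point',.021)]:
    print(t,[(np.round(x['at'],1),round(x['confidence'],2),atz(c,x['at'],z)) for x in robot.pinpoint('wrist',t)][:5])
E
```

```text
t 7.1 pos [0.4751 0.0614 0.2854] yaw -39.9 F [-0.132  -0.2072 -0.0097] w 0.08534514616230027 q [ 0.4435  0.0091 -0.6629  1.6694  0.0062  1.4651 -0.9167]
(0.475, 0.063, 0.092, -39.8) -> [ 0.0012 -0.0012  0.1934] turn -0.002
reacher [(array([316.9, 163.2]), 0.98, array([0.474 , 0.0645, 0.    ]))]
grip_point [(array([316.4, 179. ]), 0.95, array([0.4753, 0.0661, 0.112 ]))]
jaw_point [(array([312. , 180.9]), 0.38, array([0.4572, 0.0539, 0.021 ]))]
```

View pics/w3.png

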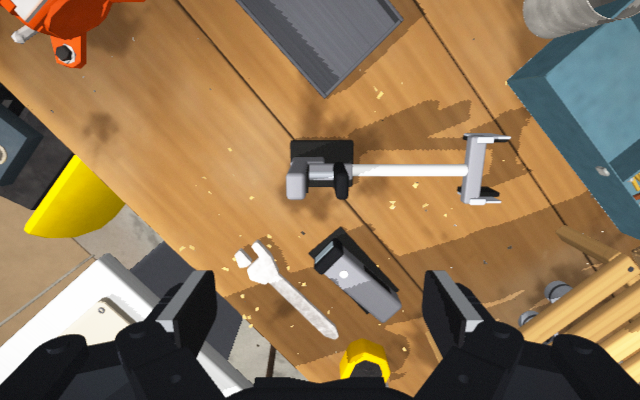

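Emit:
{"name": "servo_tool", "arguments": {
  "moves": [0.002,-0.002,0.03,0,0.002,-0.002,0.07,0,0.002,-0.002,0.11,0,0.002,-0.002,0.14,0,0.002,-0.002,0.165,0,0.002,-0.002,0.18,0,0.002,-0.002,0.19,0,0.002,-0.002,0.193,0,0.002,-0.002,0.193,0,0.002,-0.002,0.193,0]
}}

```text
clock: 8.3
eef_pos: [0.4756, 0.0648, 0.0928]
orientation: [[0.641, 0.767, 0.001], [0.767, -0.641, 0.0], [0.001, 0.001, -1.0]]
contact_force: [0.5, 0.1, -0.1]
grip_width: 0.0853
```

Emit:
{"name": "servo_tool", "arguments": {
  "moves": [0,0,0,0,0,0,0,0,0,0,0,0,0,0,0,0,0,0,0,0,0,0,0,0,0,0,0,0,0,0,0,0],
  "hand": 0.59
}}

```text
clock: 9.1
eef_pos: [0.475, 0.0657, 0.0931]
orientation: [[0.641, 0.768, 0.0], [0.768, -0.641, 0.0], [0.001, 0.0, -1.0]]
contact_force: [-5.9, 2.5, 12.4]
grip_width: 0.0508
```

```bash
python3 - <<'E'
from h import *
plan()
cap('wrist','w4')
E
```

```text
t 9.1 pos [0.475  0.0657 0.0931] yaw -39.8 F [-5.9293  2.4669 12.3668] w 0.05077014116496815 q [ 0.4019  0.1704 -0.6778  1.9414  0.1211  1.0695 -1.0225]
```

View pics/w4.png

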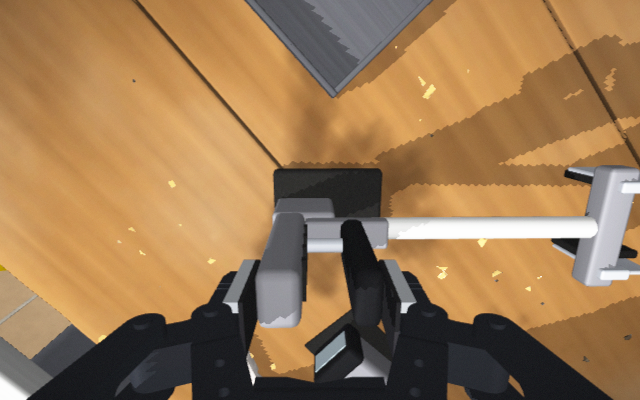

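Emit:
{"name": "servo_tool", "arguments": {
  "moves": [0,0,-0.005,0,0,0,-0.01,0,0,0,-0.02,0,0,0,-0.03,0,0,0,-0.04,0,0,0,-0.04,0,0,0,-0.04,0]
}}

```text
clock: 9.85
eef_pos: [0.4751, 0.0646, 0.1321]
orientation: [[0.641, 0.767, 0.001], [0.767, -0.641, -0.0], [0.0, 0.001, -1.0]]
contact_force: [0.1, -0.1, -3.2]
grip_width: 0.0506
```

```bash
python3 - <<'E'
from h import *
plan()
cap('wrist','w5');c=cap('scene')
cv2.imwrite('pics/s5.png',cv2.resize(c['image'][130:280,240:420,::-1],None,fx=4,fy=4,interpolation=3))
E
```

```text
t 9.85 pos [0.4751 0.0646 0.1321] yaw -39.9 F [ 0.1086 -0.0601 -3.1532] w 0.050566461207889477 q [ 0.4171  0.1208 -0.6804  1.8987  0.0837  1.1496 -0.9902]
```

View pics/w5.png

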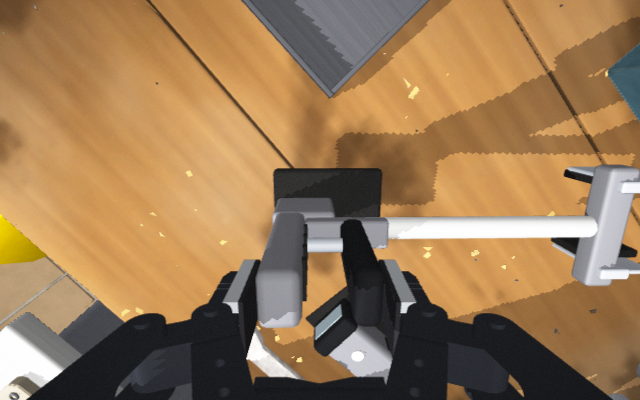

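View pics/s5.png

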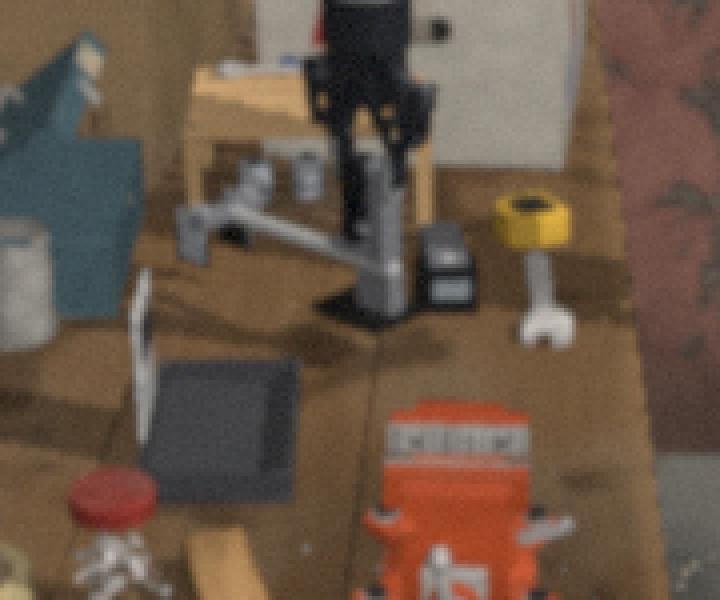

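```bash
python3 - <<'E'
from h import *
c=robot.capture('wrist');print(atz(c,(608,75),0),atz(c,(608,75),.06))
print(atz(c,(334,96),0.026))
plan((.588,.032,.12,-84.8),(.588,.032,.099,-84.8))
E
```

```text
[ 0.7132 -0.0087  0.    ] [0.6747 0.0173 0.06  ]
[0.534  0.1192 0.026 ]
t 10.0 pos [0.4746 0.0646 0.1315] yaw -39.9 F [-0.2844 -0.6292 -3.0434] w 0.050662070470776 q [ 0.4169  0.1216 -0.6804  1.8994  0.0836  1.1495 -0.9902]
(0.588, 0.032, 0.12, -84.8) -> [0.0477 0.108  0.0114] turn 0.784
(0.588, 0.032, 0.099, -84.8) -> [0.0477 0.108  0.0324] turn 0.784
```

Emit:
{"name": "servo_tool", "arguments": {
  "moves": [0,0,0,0.05,0,0.005,0,0.12,0.005,0.01,0,0.2,0.01,0.015,0,0.29,0.015,0.02,0,0.38,0.02,0.03,0,0.47,0.025,0.04,0,0.56,0.03,0.055,0,0.64,0.035,0.07,0,0.71,0.04,0.085,0,0.76,0.045,0.1,0.005,0.784,0.048,0.108,0.01,0.784,0.048,0.108,0.015,0.784,0.048,0.108,0.015,0.784,0.048,0.108,0.015,0.784]
}}

```text
clock: 11.5
eef_pos: [0.5879, 0.0328, 0.1168]
orientation: [[0.996, 0.092, -0.001], [0.092, -0.996, 0.0], [-0.001, -0.0, -1.0]]
contact_force: [0.3, -0.0, -3.7]
grip_width: 0.0507
```

```bash
python3 - <<'E'
from h import *
plan((.588,.032,.099,-84.8))
c=cap('wrist','w6')
for t,z in [('jaw_point',.021+.024),('socket_a',0)]:
    print(t,[(np.round(x['at'],1),round(x['confidence'],2),atz(c,x['at'],z)) for x in robot.pinpoint('wrist',t)][:5])
E
```

```text
t 11.5 pos [0.5879 0.0328 0.1168] yaw -84.7 F [ 0.3476 -0.0369 -3.7043] w 0.05067014035819426 q [ 0.3114  0.3702 -0.5458  1.6466  0.2041  1.1827 -1.7609]
(0.588, 0.032, 0.099, -84.8) -> [0.     0.0009 0.0178] turn 0.001
jaw_point [(array([601.1, 206.3]), 0.68, array([ 0.6105, -0.1656,  0.045 ]))]
socket_a []
```

View pics/w6.png

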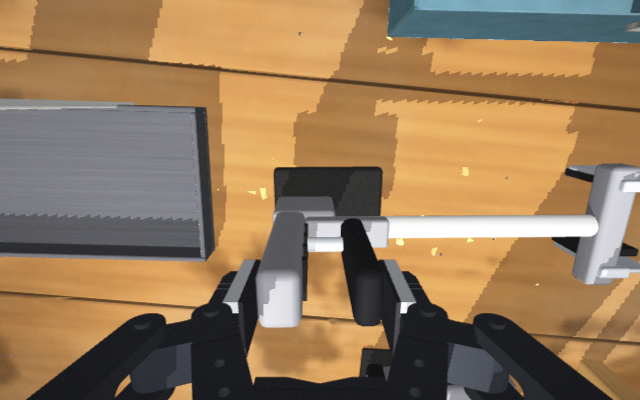

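```bash
python3 - <<'E'
import cv2
a=cv2.imread('pics/w6.png');cv2.imwrite('pics/w6a.png',cv2.resize(a[150:300,540:640],None,fx=4,fy=4,interpolation=3))
E
```

```text
(no output)
```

View pics/w6a.png

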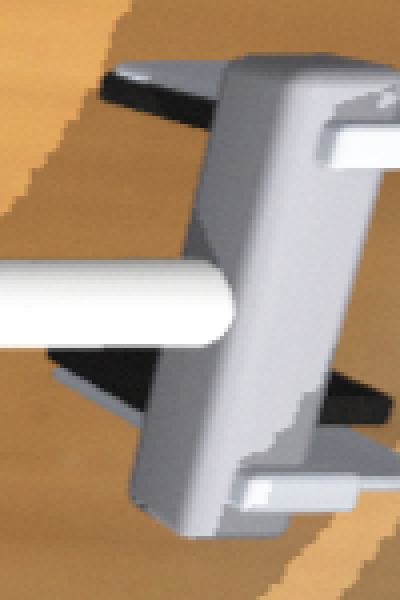

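```bash
python3 - <<'E'
from fit import *
c=robot.capture('wrist')
h=.0237
px=np.array([(275,168),(381,168),(612,168.8),(586.8,283.3)])
loc=np.array([(-35,30,10),(45,30,10),(170,39,61),(170,-39,61)])/1000+[0,0,h]
for k in (slice(0,4),slice(2,4)):
    x,f=fitpose(c,px[k],loc[k],[.588,.032,-1.48]);print(x,np.degrees(x[2]),f.tolist());print('jaw',x[0]+.202*np.cos(x[2]),x[1]+.202*np.sin(x[2]))
E
```

```text
[ 0.5879  0.0328 -1.4755] -84.54201987254322 [[-4.409939049556556, 0.3683025328095937], [0.5460925410490631, -0.0049487208778487], [2.9198536671747206, -2.16755596312359], [-0.7680017843365476, 4.869321671002467]]
jaw 0.6071155102641861 -0.16826682718788533
[ 0.5827  0.0327 -1.4475] -82.93577765180791 [[-0.024820672706709956, -1.3305525508696974], [0.028143621208528202, 5.4950422907999155]]
jaw 0.607499124697164 -0.16772630643196243
```

Emit:
{"name": "servo_tool", "arguments": {
  "moves": [0,0,0.01,0,0,0,0.018,0,0,0.01,0.018,0,0,0.025,0.018,0,0,0.04,0.018,0,0,0.055,0.018,0,0,0.07,0.018,0,0,0.08,0.018,0,0,0.08,0.018,0]
}}

```text
clock: 12.6
eef_pos: [0.5959, -0.0499, 0.0989]
orientation: [[0.996, 0.088, 0.0], [0.088, -0.996, -0.001], [-0.0, 0.001, -1.0]]
contact_force: [-0.5, 0.2, -3.3]
grip_width: 0.0508
```

```bash
python3 - <<'E'
from h import *
plan()
cap('wrist','w7');c=cap('scene')
cv2.imwrite('pics/s7.png',cv2.resize(c['image'][140:240,260:370,::-1],None,fx=6,fy=6,interpolation=3))
c=cap('top')
cv2.imwrite('pics/t7.png',cv2.resize(c['image'][150:260,310:480,::-1],None,fx=4.5,fy=4.5,interpolation=3))
E
```

```text
t 12.6 pos [ 0.5959 -0.0499  0.0989] yaw -85.0 F [-0.5202  0.2311 -3.255 ] w 0.05077204115901411 q [ 0.4128  0.3997 -0.5047  1.6421  0.2083  1.1535 -1.6263]
```

View pics/w7.png

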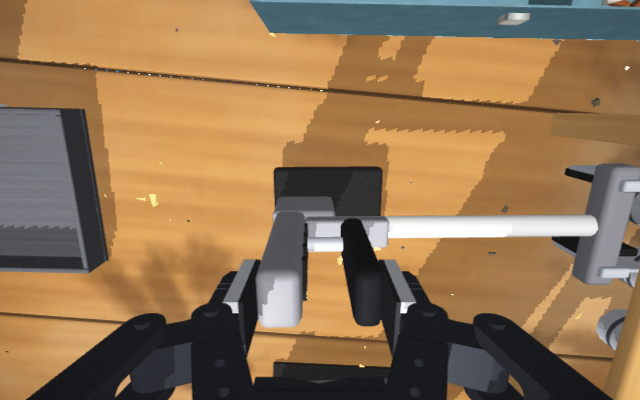

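View pics/s7.png

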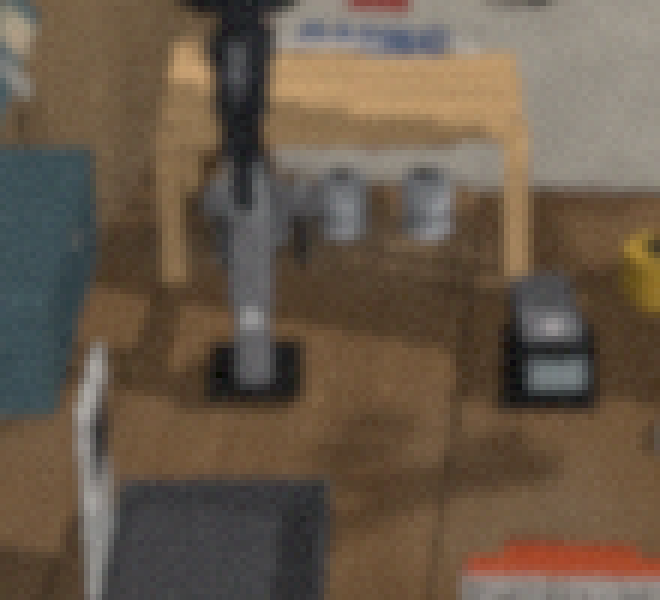

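View pics/t7.png

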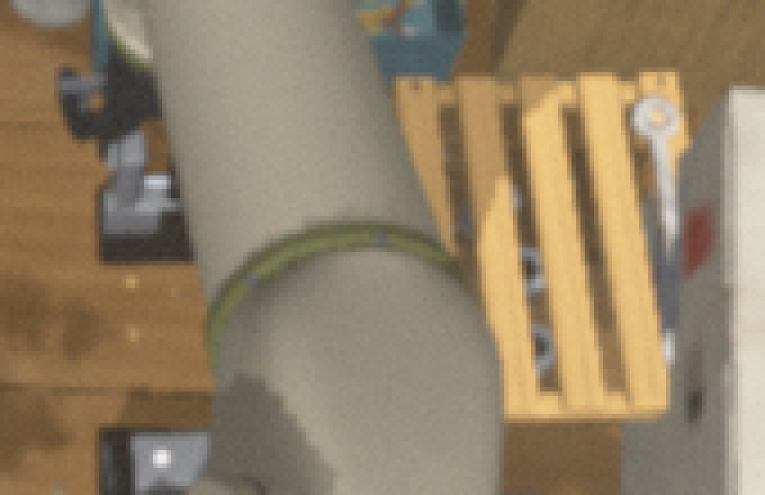

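Emit:
{"name": "servo_tool", "arguments": {
  "moves": [0,0.008,0,0,0,0.018,0,0,0,0.03,0,0,0,0.04,0,0,0,0.048,0,0,0,0.05,0,0,0,0.05,0,0]
}}

```text
clock: 13.45
eef_pos: [0.6004, -0.0975, 0.0989]
orientation: [[0.996, 0.09, 0.0], [0.09, -0.996, 0.0], [0.0, -0.0, -1.0]]
contact_force: [-0.2, 0.6, -3.3]
grip_width: 0.0504
```

```bash
python3 - <<'E'
from h import *
plan()
c=cap('wrist','w8')
for t,z in [('socket_a',0)]:
    print(t,[(np.round(x['at'],1),round(x['confidence'],2),atz(c,x['at'],z)) for x in robot.pinpoint('wrist',t)][:5])
c=cap('scene')
cv2.imwrite('pics/s8.png',cv2.resize(c['image'][140:240,260:370,::-1],None,fx=6,fy=6,interpolation=3))
E
```

```text
t 13.45 pos [ 0.6004 -0.0975  0.0989] yaw -84.8 F [-0.1886  0.6094 -3.2822] w 0.05035953657661333 q [ 0.4697  0.4176 -0.4837  1.6147  0.2071  1.1605 -1.5422]
socket_a [(array([581.5, 265.3]), 0.65, array([ 0.5659, -0.3193,  0.    ])), (array([576.2, 200.1]), 0.64, array([ 0.6202, -0.2981,  0.    ]))]
```

View pics/w8.png

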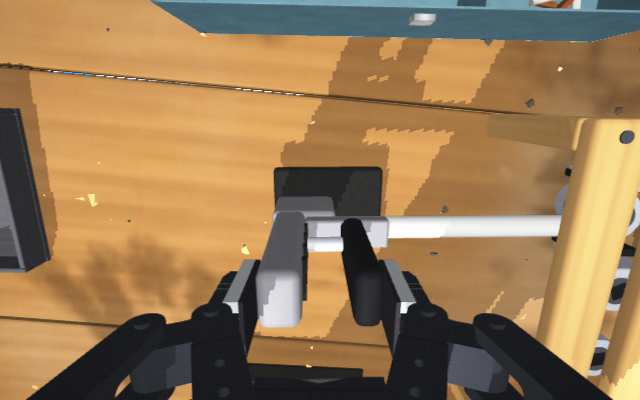

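View pics/s8.png

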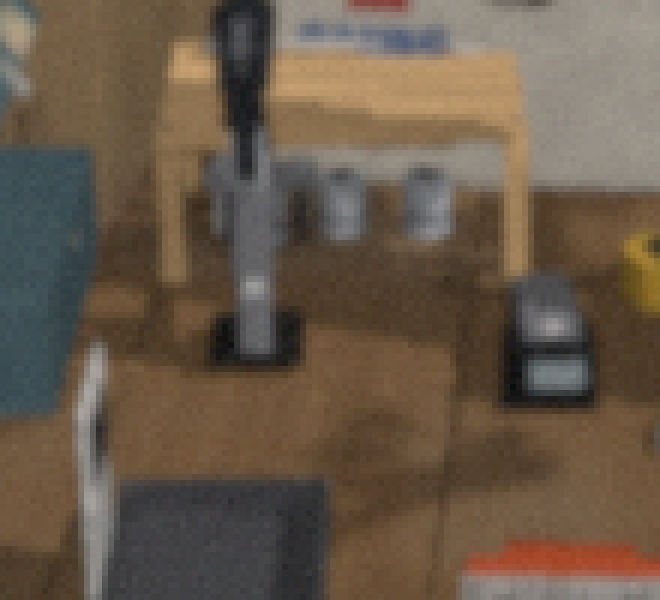

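Emit:
{"name": "servo_tool", "arguments": {
  "moves": [0,0,0,0,0,0,0,0,0,0,0,0,0,0,0,0,0,0,0,0,0,0,0,0,0,0,0,0],
  "hand": 0.49
}}

```text
clock: 14.3
eef_pos: [0.6005, -0.097, 0.0991]
orientation: [[0.996, 0.091, 0.0], [0.091, -0.996, 0.0], [0.0, 0.0, -1.0]]
contact_force: [0.8, 3.4, 0.3]
grip_width: 0.0426
```

```bash
python3 - <<'E'
from h import *
plan()
c=cap('wrist','w9')
E
```

```text
t 14.3 pos [ 0.6005 -0.097   0.0991] yaw -84.8 F [0.7673 3.3911 0.293 ] w 0.04256599910496349 q [ 0.4691  0.4173 -0.4839  1.6147  0.2071  1.1605 -1.5422]
```

View pics/w9.png

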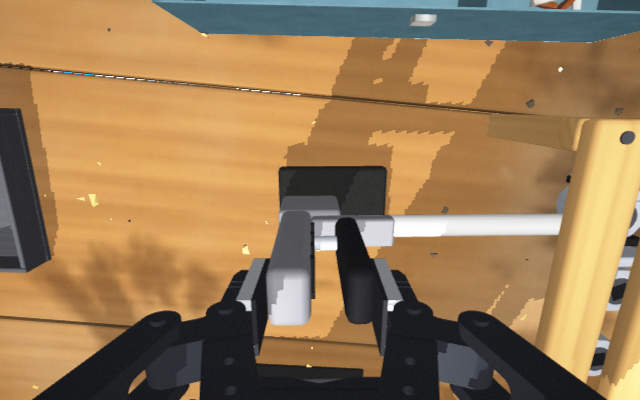

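Emit:
{"name": "servo_tool", "arguments": {
  "moves": [0,0,-0.003,0,0,0,-0.006,0,0,0,-0.006,0,0,0,-0.006,0]
}}

```text
clock: 14.75
eef_pos: [0.6002, -0.0974, 0.1047]
orientation: [[0.996, 0.09, -0.0], [0.09, -0.996, -0.0], [-0.0, 0.0, -1.0]]
contact_force: [0.1, 0.4, -4.6]
grip_width: 0.0424
```

```bash
python3 - <<'E'
from h import *
plan()
c=cap('scene')
cv2.imwrite('pics/s10.png',cv2.resize(c['image'][140:240,260:370,::-1],None,fx=6,fy=6,interpolation=3))
c=cap('wrist')
cv2.imwrite('pics/w10.png',cv2.resize(c['image'][140:300,530:640,::-1],None,fx=5,fy=3.7,interpolation=3))
E
```

```text
t 14.75 pos [ 0.6002 -0.0974  0.1047] yaw -84.8 F [ 0.1421  0.3954 -4.6383] w 0.042437902755279325 q [ 0.4703  0.4118 -0.4847  1.6093  0.204   1.1715 -1.54  ]
```

View pics/s10.png

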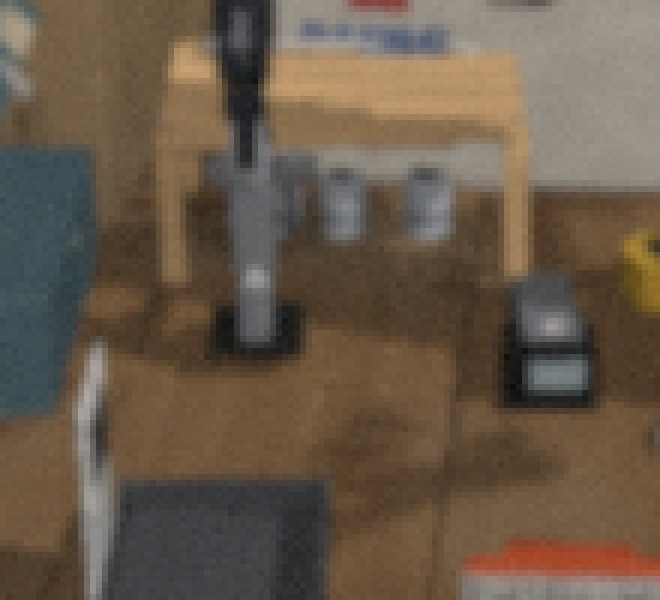

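View pics/w10.png

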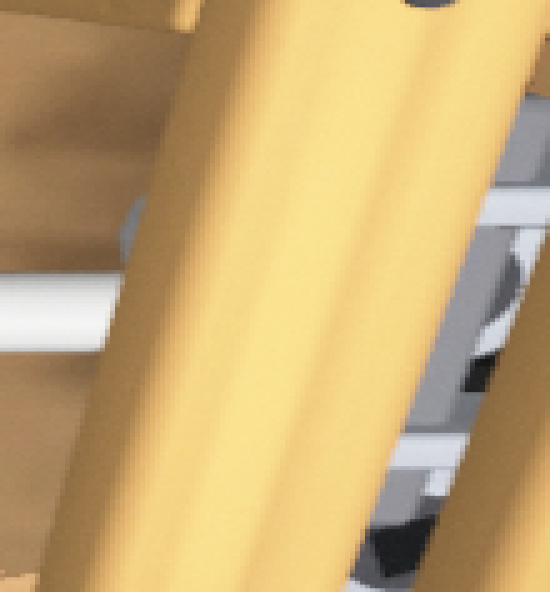

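Emit:
{"name": "servo_tool", "arguments": {
  "moves": [0,0,0,0,0,-0.006,0,0,0,-0.018,0,0,0,-0.035,0,0,0,-0.055,0,0,0,-0.075,0,0,0,-0.095,0,0,0,-0.115,0,0,0,-0.135,0,0,0,-0.15,-0.01,0,0,-0.16,-0.025,0,0,-0.165,-0.04,0,0,-0.165,-0.05,0,0,-0.165,-0.05,0],
  "hand": 0.475
}}

```text
clock: 16.25
eef_pos: [0.5868, 0.0664, 0.1573]
orientation: [[0.996, 0.09, 0.004], [0.09, -0.996, -0.0], [0.004, 0.001, -1.0]]
contact_force: [1.6, -0.2, -4.2]
grip_width: 0.0412
```

```bash
python3 - <<'E'
from h import *
plan((.5,.05,.155,-50),(.42,.10,.155,0),(.396,.2,.155,0))
c=cap('wrist','w11')
E
```

```text
t 16.25 pos [0.5868 0.0664 0.1573] yaw -84.9 F [ 1.56   -0.1617 -4.2222] w 0.04116792018582586 q [ 0.2711  0.3382 -0.5664  1.5994  0.1898  1.2555 -1.8093]
(0.5, 0.05, 0.155, -50) -> [-0.0879  0.0086  0.002 ] turn -0.608
(0.42, 0.1, 0.155, 0) -> [-0.1631 -0.0483  0.0017] turn -1.481
(0.396, 0.2, 0.155, 0) -> [-0.1781 -0.1501  0.0015] turn -1.481
```

View pics/w11.png

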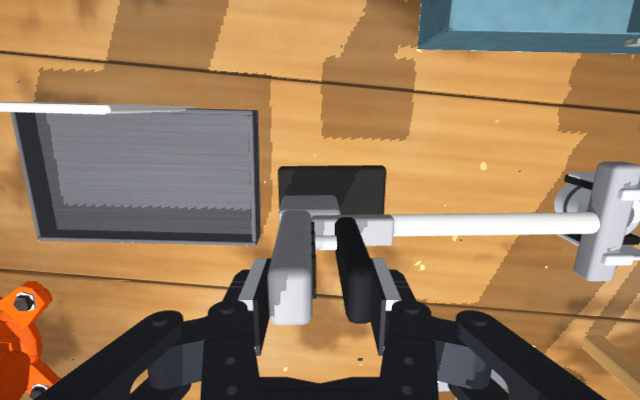

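```bash
python3 - <<'E'
from fit import *
c=robot.capture('wrist')
px=np.array([(38,242),(258,243.5),(259,110),(12,112)])
loc=np.array([(-60,100,26),(-60,-100,26),(60,-100,26),(60,100,26)])/1000
x,f=fitpose(c,px,loc,[.58,.22,0.]);print(x,np.degrees(x[2]),f.tolist())
c=robot.capture('top');print(robot.pinpoint('top','tag_centre'));
for t,z in [('tray',0),('tag_centre',.1)]:
    print(t,[(np.round(q['at'],1),round(q['confidence'],2),atz(c,q['at'],z)) for q in robot.pinpoint('top',t)][:5])
E
```

```text
[0.5844 0.2183 0.065 ] 3.7214942867705894 [[1.970779496560226, 0.08338496866227274], [2.893867423355914, 3.5468410507553187], [-1.3000854804986375, 0.20202777390562687], [-1.5979313371992703, -8.246083630271059]]
[{'at': [256.6, 170.1], 'confidence': 0.84}]
tray [(array([260.9, 199.7]), 0.89, array([ 0.5827,  0.2185, -0.    ])), (array([257.1, 168.3]), 0.17, array([0.6991, 0.2448, 0.    ]))]
tag_centre [(array([256.6, 170.1]), 0.84, array([0.64  , 0.2274, 0.1   ]))]
```

```bash
python3 - <<'E'
from h import *
plan((.5,.05,.155,-80),(.44,.05,.155,-60),(.4,.09,.155,0),(.386,.15,.155,3.7),(.386,.2613,.155,3.7))
E
```

```text
t 16.55 pos [0.5851 0.0666 0.1542] yaw -84.8 F [-0.8557 -0.5648 -4.0106] w 0.041245136150072 q [ 0.2708  0.3411 -0.5663  1.6029  0.1899  1.2543 -1.8097]
(0.5, 0.05, 0.155, -80) -> [-0.0862  0.0088 -0.0007] turn -0.085
(0.44, 0.05, 0.155, -60) -> [-0.146   0.0034 -0.0007] turn -0.434
(0.4, 0.09, 0.155, 0) -> [-0.1822 -0.04   -0.0006] turn -1.481
(0.386, 0.15, 0.155, 3.7) -> [-0.1908 -0.101  -0.0006] turn -1.545
(0.386, 0.2613, 0.155, 3.7) -> [-0.1808 -0.2119 -0.0006] turn -1.545
```

Emit:
{"name": "servo_tool", "arguments": {
  "moves": [-0.01,0,0,0,-0.03,0,0,-0.02,-0.055,0.005,0,-0.06,-0.08,0.005,0,-0.12,-0.105,0.005,0,-0.2,-0.13,0.005,0,-0.3,-0.145,0.003,0,-0.42,-0.15,0,0,-0.54,-0.155,-0.005,0,-0.66,-0.16,-0.01,0,-0.78,-0.165,-0.015,0,-0.9,-0.17,-0.02,0,-1.02,-0.175,-0.028,0,-1.14,-0.18,-0.035,0,-1.26,-0.182,-0.04,0,-1.37,-0.184,-0.05,0,-1.46,-0.186,-0.06,0,-1.52,-0.188,-0.075,0,-1.545,-0.19,-0.09,0,-1.545,-0.19,-0.1,0,-1.545]
}}

```text
clock: 18.55
eef_pos: [0.3862, 0.1508, 0.1548]
orientation: [[-0.065, 0.998, -0.0], [0.998, 0.065, -0.0], [-0.0, -0.0, -1.0]]
contact_force: [0.3, -0.0, -4.9]
grip_width: 0.0415
```

```bash
python3 - <<'E'
from h import *
plan((.386,.2613,.155,3.7),(.386,.2613,.112,3.7))
c=cap('wrist','w12')
E
```

```text
t 18.55 pos [0.3862 0.1508 0.1548] yaw 3.7 F [ 0.2969 -0.0155 -4.8582] w 0.04148414475296203 q [ 0.2859 -0.0786 -0.7236  2.0116 -0.0556  1.1898 -0.3502]
(0.386, 0.2613, 0.155, 3.7) -> [ 0.1103  0.007  -0.0003] turn 0.001
(0.386, 0.2613, 0.112, 3.7) -> [0.1103 0.007  0.0427] turn 0.001
```

View pics/w12.png

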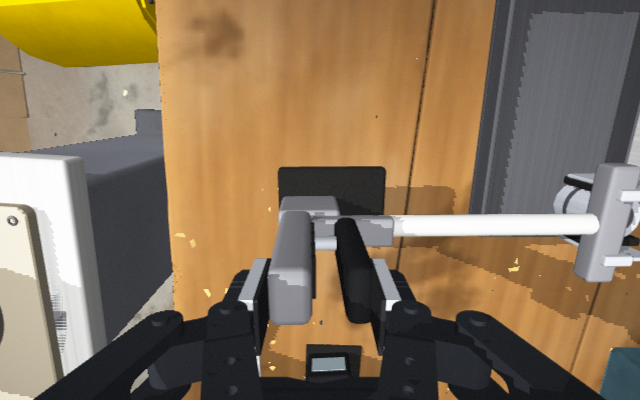

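Emit:
{"name": "servo_tool", "arguments": {
  "moves": [0.01,0.001,0,0,0.03,0.003,0,0,0.05,0.005,0,0,0.07,0.007,0,0,0.09,0.007,0,0,0.104,0.007,0,0,0.11,0.007,0.005,0,0.11,0.007,0.015,0,0.11,0.007,0.027,0,0.11,0.007,0.037,0,0.11,0.007,0.044,0,0.11,0.007,0.048,0,0.11,0.007,0.05,0,0.11,0.007,0.05,0,0.11,0.007,0.05,0]
}}

```text
clock: 20.1
eef_pos: [0.3872, 0.2599, 0.1052]
orientation: [[-0.065, 0.998, 0.001], [0.998, 0.065, 0.0], [0.0, 0.001, -1.0]]
contact_force: [0.8, -0.1, -4.6]
grip_width: 0.0411
```

```bash
python3 - <<'E'
from h import *
plan()
c=cap('wrist','w13')
c=cap('top')
cv2.imwrite('pics/t13.png',cv2.resize(c['image'][140:280,150:350,::-1],None,fx=4,fy=4,interpolation=3))
E
```

```text
t 20.1 pos [0.3872 0.2599 0.1052] yaw 3.7 F [ 0.8098 -0.1115 -4.6439] w 0.041131300548934054 q [ 0.1228  0.147  -0.8538  1.9531  0.1249  1.094  -0.7182]
```

View pics/w13.png

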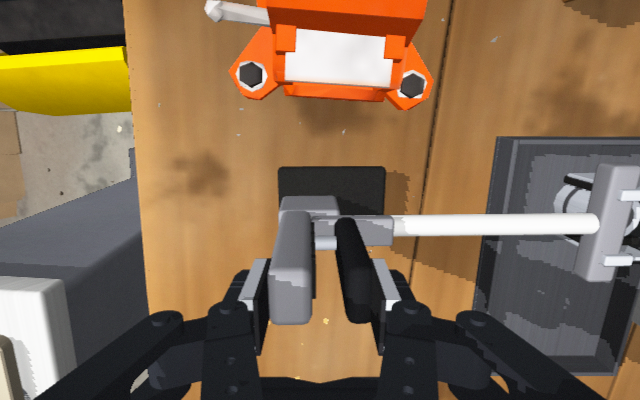

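View pics/t13.png

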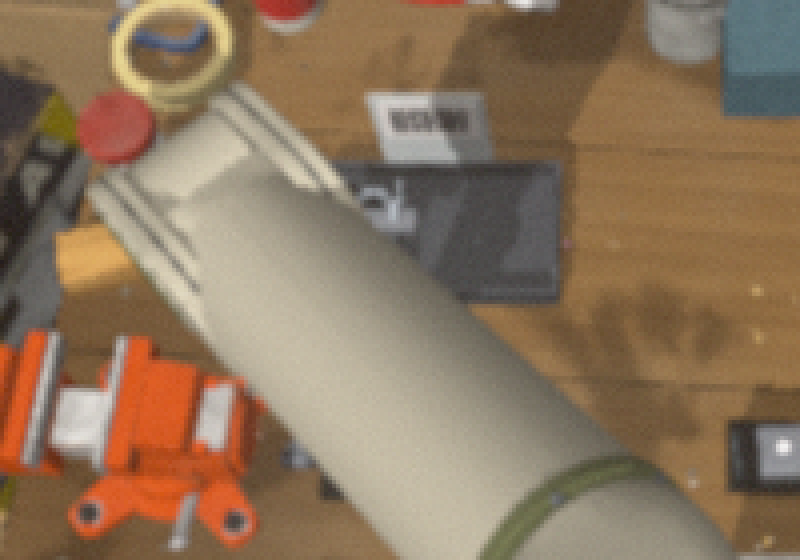

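Emit:
{"name": "servo_tool", "arguments": {
  "moves": [0,0,0.001,0,0,0,0.001,0,0,0,0.001,0,0,0,0.001,0,0,0,0.001,0,0,0,0.001,0],
  "hand": 0.59
}}

```text
clock: 20.8
eef_pos: [0.387, 0.2598, 0.1039]
orientation: [[-0.065, 0.998, 0.0], [0.998, 0.065, -0.0], [-0.0, 0.0, -1.0]]
contact_force: [-0.3, 0.0, -3.5]
grip_width: 0.0503
```

```bash
python3 - <<'E'
from h import *
plan()
c=cap('wrist','w14')
cv2.imwrite('pics/w14a.png',cv2.resize(c['image'][120:300,480:640,::-1],None,fx=4,fy=3.3,interpolation=3))
E
```

```text
t 20.8 pos [0.387  0.2598 0.1039] yaw 3.7 F [-0.2991  0.0323 -3.513 ] w 0.05027829152721994 q [ 0.1221  0.1489 -0.8537  1.9547  0.1264  1.0919 -0.7195]
```

View pics/w14a.png

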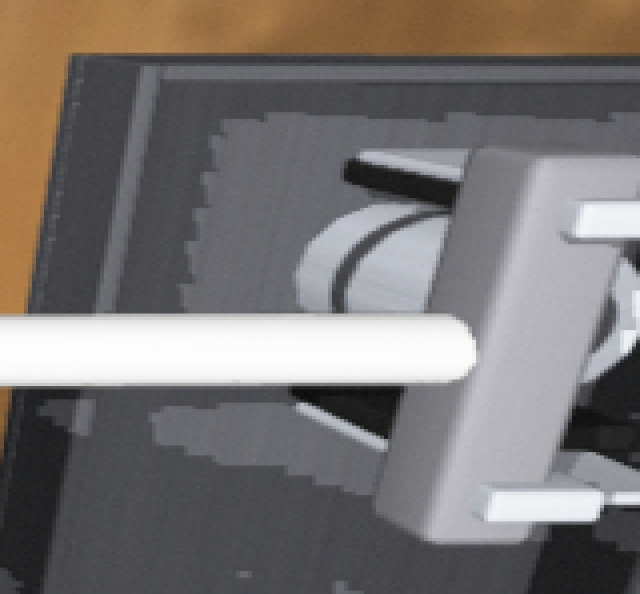

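Emit:
{"name": "servo_tool", "arguments": {
  "moves": [0,0,-0.01,0,0,0,-0.03,0,0,0,-0.05,0,0,0,-0.06,0,-0.01,0,-0.06,0,-0.03,0,-0.06,0,-0.055,0,-0.06,0,-0.08,0,-0.06,0,-0.105,0,-0.06,0,-0.13,0.005,-0.06,0.05,-0.15,0.01,-0.06,0.12,-0.165,0.015,-0.06,0.22,-0.175,0.02,-0.06,0.33,-0.185,0.025,-0.06,0.45,-0.195,0.035,-0.06,0.57,-0.2,0.045,-0.06,0.69,-0.205,0.055,-0.06,0.81,-0.21,0.065,-0.06,0.92,-0.21,0.07,-0.06,1.03,-0.21,0.075,-0.06,1.13]
}}

```text
clock: 22.85
eef_pos: [0.4755, 0.0543, 0.1631]
orientation: [[0.878, 0.478, -0.001], [0.478, -0.878, 0.0], [-0.001, -0.001, -1.0]]
contact_force: [0.8, -0.3, -3.4]
grip_width: 0.0505
```

```bash
python3 - <<'E'
from h import *
plan((.478,.016,.16,-84.8),(.478,.016,.099,-84.8))
c=cap('wrist','w15')
for t,z in [('scanner',0),('scanner_window',.02),('socket_a',0)]:
    print(t,[(np.round(x['at'],1),round(x['confidence'],2),atz(c,x['at'],z)) for x in robot.pinpoint('wrist',t)][:5])
c=cap('top')
cv2.imwrite('pics/t15.png',cv2.resize(c['image'][140:280,200:400,::-1],None,fx=4,fy=4,interpolation=3))
E
```

```text
t 22.85 pos [0.4755 0.0543 0.1631] yaw -61.4 F [ 0.8301 -0.2552 -3.356 ] w 0.05047637239854191 q [ 0.3964  0.0818 -0.6259  1.8626  0.0505  1.2141 -1.3177]
(0.478, 0.016, 0.16, -84.8) -> [-0.0162  0.0348  0.0031] turn 0.408
(0.478, 0.016, 0.099, -84.8) -> [-0.0161  0.0349  0.0641] turn 0.408
scanner [(array([413.5, 300. ]), 0.95, array([ 0.4134, -0.0935,  0.    ]))]
scanner_window []
socket_a [(array([636.2, 318.4]), 0.58, array([ 0.5099, -0.3176,  0.    ]))]
```

View pics/w15.png

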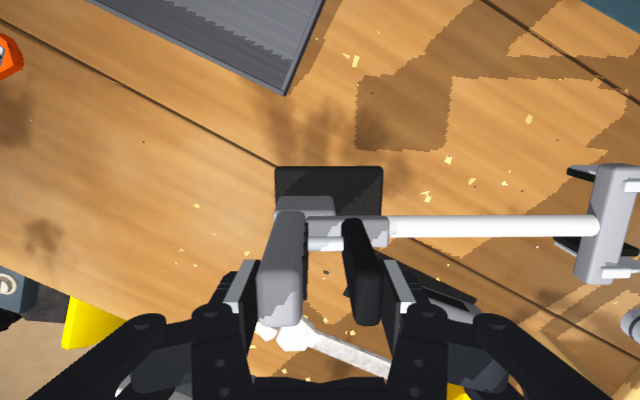

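View pics/t15.png

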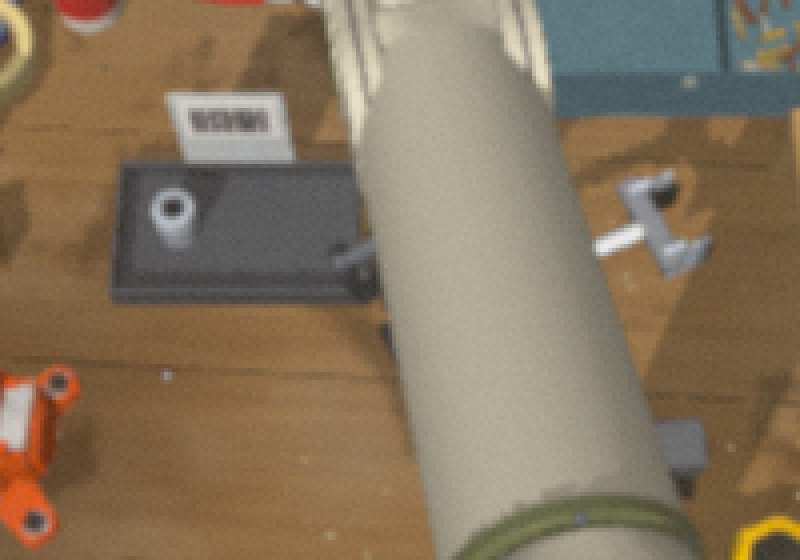

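Emit:
{"name": "servo_tool", "arguments": {
  "moves": [-0.002,0.005,0,0.06,-0.005,0.012,0,0.14,-0.008,0.02,0,0.23,-0.012,0.028,0,0.32,-0.015,0.035,0,0.39,-0.016,0.035,0.015,0.408,-0.016,0.035,0.03,0.408,-0.016,0.035,0.045,0.408,-0.016,0.035,0.058,0.408,-0.016,0.035,0.064,0.408,-0.016,0.035,0.064,0.408,-0.016,0.035,0.064,0.408]
}}

```text
clock: 24.3
eef_pos: [0.4788, 0.0167, 0.1004]
orientation: [[0.995, 0.098, 0.001], [0.098, -0.995, 0.0], [0.001, 0.0, -1.0]]
contact_force: [0.2, -0.0, -3.6]
grip_width: 0.0499
```

```bash
python3 - <<'E'
from h import *
plan((.4905,-.1137,.099,-84.8))
E
```

```text
t 24.3 pos [0.4788 0.0167 0.1004] yaw -84.4 F [ 0.2449 -0.0058 -3.607 ] w 0.04990415143261062 q [ 0.4104  0.1453 -0.5737  1.9394  0.0893  1.0808 -1.6732]
(0.4905, -0.1137, 0.099, -84.8) -> [-0.0011  0.131   0.0014] turn 0.007
```

Emit:
{"name": "servo_tool", "arguments": {
  "moves": [-0.001,0.008,0.001,0.007,-0.001,0.025,0.001,0.007,-0.001,0.042,0.001,0.007,-0.001,0.06,0.001,0.007,-0.001,0.075,0.001,0.007,-0.001,0.088,0.001,0.007,-0.001,0.1,0.001,0.007,-0.001,0.112,0.001,0.007,-0.001,0.122,0.001,0.007,-0.001,0.129,0.001,0.007,-0.001,0.131,0.001,0.007,-0.001,0.131,0.001,0.007,-0.001,0.131,0.001,0.007]
}}

```text
clock: 25.6
eef_pos: [0.4903, -0.1132, 0.0989]
orientation: [[0.996, 0.091, 0.0], [0.091, -0.996, 0.0], [0.0, -0.0, -1.0]]
contact_force: [0.5, -0.5, -3.2]
grip_width: 0.0504
```

```bash
python3 - <<'E'
from h import *
plan()
c=cap('wrist','w16')
cv2.imwrite('pics/w16a.png',cv2.resize(c['image'][100:320,440:640,::-1],None,fx=3,fy=2.7,interpolation=3))
for t,z in [('socket_a',0)]:
    print(t,[(np.round(x['at'],1),round(x['confidence'],2),atz(c,x['at'],z)) for x in robot.pinpoint('wrist',t)][:5])
c=cap('scene')
cv2.imwrite('pics/s16.png',cv2.resize(c['image'][140:240,260:370,::-1],None,fx=6,fy=6,interpolation=3))
E
```

```text
t 25.6 pos [ 0.4903 -0.1132  0.0989] yaw -84.8 F [ 0.5146 -0.4639 -3.1716] w 0.050390151925075025 q [ 0.5634  0.1898 -0.4659  1.8874  0.0957  1.0861 -1.4192]
socket_a []
```

View pics/w16a.png

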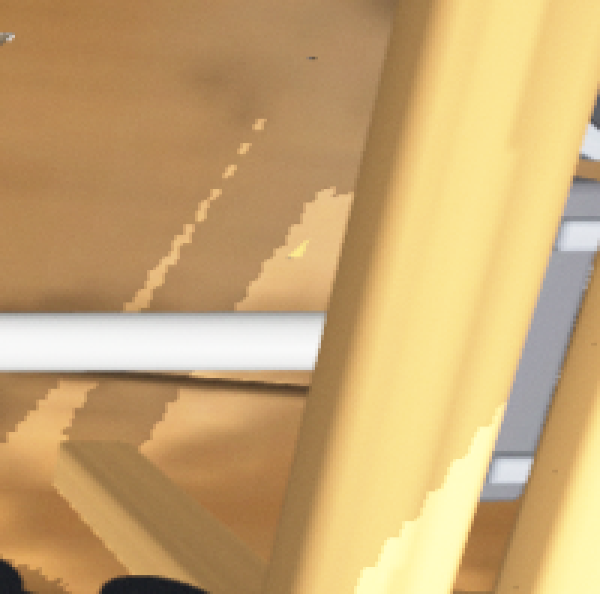

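View pics/s16.png

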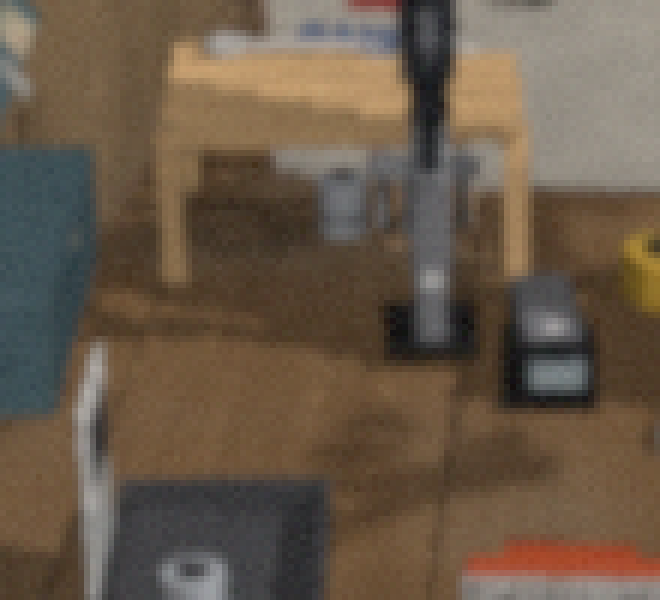

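Emit:
{"name": "servo_tool", "arguments": {
  "moves": [0,0,0,0,0,0,0,0,0,0,0,0,0,0,0,0,0,0,0,0,0,0,0,0,0,0,-0.002,0,0,0,-0.005,0,0,0,-0.006,0,0,0,-0.006,0],
  "hand": 0.475
}}

```text
clock: 26.75
eef_pos: [0.4901, -0.114, 0.1048]
orientation: [[0.996, 0.09, -0.0], [0.09, -0.996, -0.0], [-0.0, 0.0, -1.0]]
contact_force: [-0.1, -0.7, -4.6]
grip_width: 0.041
```

```bash
python3 - <<'E'
from h import *
plan()
E
```

```text
t 26.75 pos [ 0.4901 -0.114   0.1048] yaw -84.8 F [-0.072  -0.6751 -4.6407] w 0.041015568679737865 q [ 0.5653  0.183  -0.4655  1.8811  0.0919  1.0984 -1.4157]
```

Emit:
{"name": "servo_tool", "arguments": {
  "moves": [0,-0.006,0,0,0,-0.018,0,0,0,-0.035,0,0,0,-0.055,0,0,0,-0.075,0,0,0,-0.095,0,0,0,-0.115,0,0,0,-0.135,0,0,0,-0.15,-0.01,0,0,-0.16,-0.025,0,0,-0.165,-0.04,0,0,-0.165,-0.053,0,0,-0.165,-0.053,0]
}}

```text
clock: 28.05
eef_pos: [0.4764, 0.0508, 0.16]
orientation: [[0.996, 0.091, 0.004], [0.091, -0.996, -0.0], [0.004, 0.001, -1.0]]
contact_force: [-0.3, -0.4, -3.1]
grip_width: 0.0413
```

```bash
python3 - <<'E'
from h import *
plan((.43,.06,.157,-60),(.395,.09,.157,0),(.3896,.15,.157,3.7),(.3896,.2024,.157,3.7))
c=cap('wrist','w17')
E
```

```text
t 28.05 pos [0.4764 0.0508 0.16  ] yaw -84.8 F [-0.262  -0.3803 -3.0618] w 0.04133573184407427 q [ 0.3815  0.0795 -0.6032  1.8703  0.0495  1.2027 -1.7176]
(0.43, 0.06, 0.157, -60) -> [-0.0454 -0.0134  0.0029] turn -0.433
(0.395, 0.09, 0.157, 0) -> [-0.0775 -0.0465  0.0027] turn -1.48
(0.3896, 0.15, 0.157, 3.7) -> [-0.0775 -0.1067  0.0027] turn -1.544
(0.3896, 0.2024, 0.157, 3.7) -> [-0.0727 -0.1589  0.0027] turn -1.544
```

View pics/w17.png

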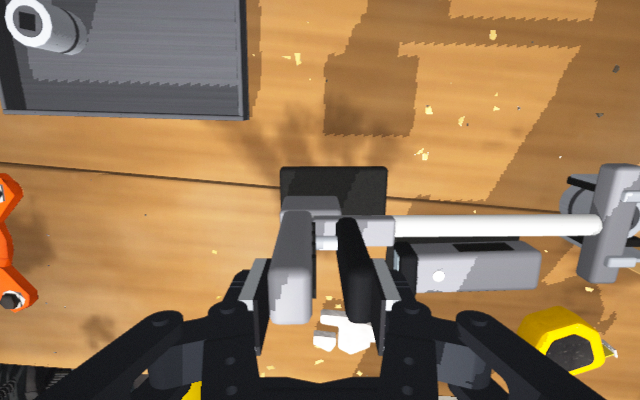

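Emit:
{"name": "servo_tool", "arguments": {
  "moves": [-0.005,0,0,-0.03,-0.012,-0.003,0,-0.09,-0.022,-0.006,0,-0.18,-0.032,-0.01,0,-0.29,-0.042,-0.014,0,-0.41,-0.05,-0.018,0,-0.53,-0.057,-0.023,0,-0.65,-0.063,-0.028,0,-0.77,-0.068,-0.033,0,-0.89,-0.072,-0.038,0,-1.01,-0.075,-0.044,0,-1.13,-0.077,-0.05,0,-1.25,-0.077,-0.06,0,-1.36,-0.077,-0.072,0,-1.45,-0.077,-0.088,0,-1.52,-0.076,-0.105,0,-1.544,-0.075,-0.125,0,-1.544,-0.074,-0.142,0,-1.544,-0.073,-0.155,0,-1.544,-0.073,-0.159,0,-1.544]
}}

```text
clock: 30.1
eef_pos: [0.3877, 0.2043, 0.1578]
orientation: [[-0.065, 0.998, -0.0], [0.998, 0.065, 0.001], [0.001, -0.0, -1.0]]
contact_force: [0.9, -0.3, -4.5]
grip_width: 0.0412
```

```bash
python3 - <<'E'
from h import *
plan((.3896,.2024,.104,3.7))
c=cap('wrist','w18')
E
```

```text
t 30.1 pos [0.3877 0.2043 0.1578] yaw 3.7 F [ 0.8918 -0.2853 -4.5234] w 0.04123785524179054 q [ 0.1937 -0.0129 -0.7631  1.9556 -0.0105  1.1953 -0.5001]
(0.3896, 0.2024, 0.104, 3.7) -> [-0.0021  0.0018  0.0538] turn 0.001
```

View pics/w18.png

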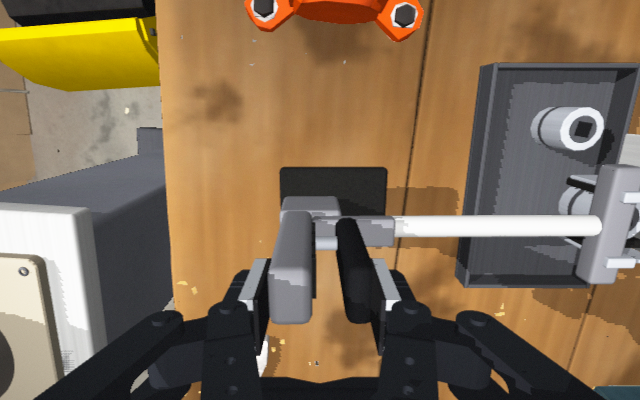

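Emit:
{"name": "servo_tool", "arguments": {
  "moves": [-0.003,0.002,0.008,0,-0.003,0.002,0.02,0,-0.003,0.002,0.032,0,-0.003,0.002,0.042,0,-0.003,0.002,0.049,0,-0.003,0.002,0.052,0,-0.003,0.002,0.054,0,-0.003,0.002,0.054,0,-0.003,0.002,0.054,0]
}}

```text
clock: 31.05
eef_pos: [0.3907, 0.1995, 0.1043]
orientation: [[-0.064, 0.998, 0.001], [0.998, 0.064, 0.0], [0.0, 0.001, -1.0]]
contact_force: [-1.1, 0.4, -2.2]
grip_width: 0.0413
```

Emit:
{"name": "servo_tool", "arguments": {
  "moves": [0,0,0,0,0,0,0,0,0,0,0,0,0,0,0,0,0,0,0,0,0,0,0,0],
  "hand": 0.59
}}

```text
clock: 31.65
eef_pos: [0.3903, 0.1994, 0.1039]
orientation: [[-0.064, 0.998, 0.0], [0.998, 0.064, -0.0], [-0.0, 0.0, -1.0]]
contact_force: [0.3, 0.3, -2.5]
grip_width: 0.0503
```

```bash
python3 - <<'E'
from h import *
plan()
c=cap('wrist','w19')
cv2.imwrite('pics/w19a.png',cv2.resize(c['image'][60:300,440:640,::-1],None,fx=3,fy=2.5,interpolation=3))
E
```

```text
t 31.65 pos [0.3903 0.1994 0.1039] yaw 3.7 F [ 0.3124  0.2935 -2.4576] w 0.050332925536789745 q [ 0.1828  0.0589 -0.7667  2.0212  0.0464  1.0784 -0.5409]
```

View pics/w19a.png

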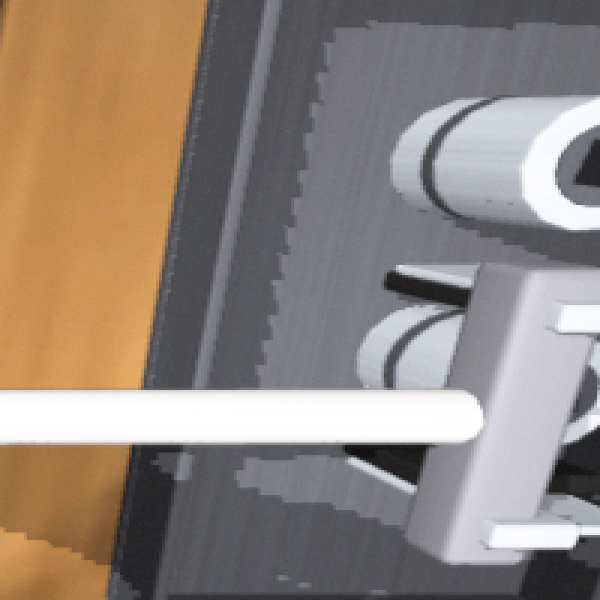

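Emit:
{"name": "servo_tool", "arguments": {
  "moves": [0,0,-0.01,0,0,0,-0.03,0,0,0,-0.05,0,0,0,-0.06,0,-0.01,0,-0.06,0,-0.03,0,-0.06,0,-0.05,0,-0.06,0.03,-0.07,0.005,-0.06,0.09,-0.085,0.01,-0.06,0.18,-0.1,0.015,-0.06,0.29,-0.112,0.02,-0.06,0.41,-0.122,0.025,-0.06,0.53,-0.13,0.03,-0.06,0.65,-0.137,0.035,-0.06,0.77,-0.142,0.04,-0.06,0.89,-0.147,0.045,-0.06,1.01,-0.15,0.05,-0.06,1.13,-0.155,0.06,-0.06,1.25,-0.16,0.07,-0.06,1.36,-0.165,0.08,-0.06,1.45]
}}

```text
clock: 33.7
eef_pos: [0.4811, 0.0381, 0.1633]
orientation: [[0.985, 0.175, -0.001], [0.175, -0.985, -0.0], [-0.001, 0.0, -1.0]]
contact_force: [0.5, -0.2, -3.2]
grip_width: 0.0506
```

```bash
python3 - <<'E'
from h import *
plan((.5339,.0175,.16,-84.8),(.5339,.0175,.099,-84.8))
c=cap('top')
cv2.imwrite('pics/t20.png',cv2.resize(c['image'][140:280,200:480,::-1],None,fx=2.8,fy=2.8,interpolation=3))
for t,z in [('socket_a',0),('scanner',0)]:
    print(t,[(np.round(x['at'],1),round(x['confidence'],2),atz(c,x['at'],z)) for x in robot.pinpoint('top',t)][:5])
E
```

```text
t 33.7 pos [0.4811 0.0381 0.1633] yaw -79.9 F [ 0.5216 -0.2348 -3.2332] w 0.050614122746944185 q [ 0.3831  0.0866 -0.5784  1.8555  0.0507  1.2147 -1.6062]
(0.5339, 0.0175, 0.16, -84.8) -> [0.0484 0.0295 0.0033] turn 0.085
(0.5339, 0.0175, 0.099, -84.8) -> [0.0484 0.0295 0.0643] turn 0.085
socket_a [(array([246. , 195.7]), 0.68, array([0.594 , 0.2696, 0.    ])), (array([265.2, 193.4]), 0.6, array([ 0.6065,  0.2068, -0.    ])), (array([424.6, 213.7]), 0.57, array([ 0.5666, -0.3219, -0.    ]))]
scanner [(array([187.2, 203.2]), 0.16, array([0.5547, 0.4594, 0.    ]))]
```

View pics/t20.png

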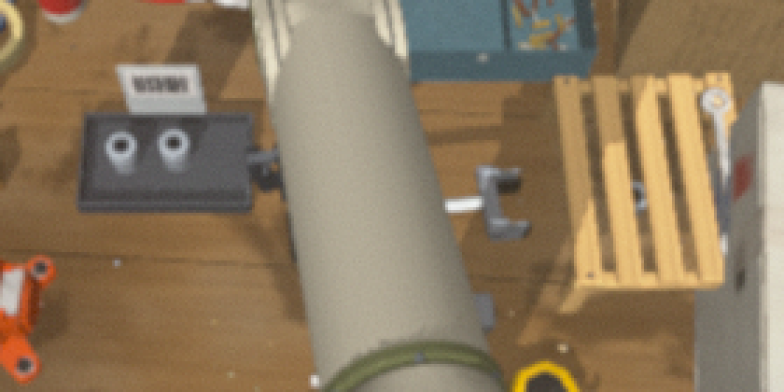

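Emit:
{"name": "servo_tool", "arguments": {
  "moves": [0.01,0.006,0,0.02,0.022,0.012,0,0.05,0.035,0.02,0,0.07,0.045,0.028,0.005,0.085,0.048,0.03,0.02,0.085,0.048,0.03,0.035,0.085,0.048,0.03,0.05,0.085,0.048,0.03,0.06,0.085,0.048,0.03,0.064,0.085,0.048,0.03,0.064,0.085,0.048,0.03,0.064,0.085]
}}

```text
clock: 34.95
eef_pos: [0.5337, 0.0193, 0.1004]
orientation: [[0.995, 0.1, 0.001], [0.1, -0.995, -0.0], [0.001, 0.0, -1.0]]
contact_force: [-1.3, 0.0, -3.0]
grip_width: 0.0505
```

```bash
python3 - <<'E'
from h import *
plan((.5457,-.1121,.099,-84.8))
E
```

```text
t 34.95 pos [0.5337 0.0193 0.1004] yaw -84.3 F [-1.3281  0.0436 -2.9882] w 0.05045435528664413 q [ 0.357   0.2663 -0.5443  1.807   0.1531  1.1093 -1.7109]
(0.5457, -0.1121, 0.099, -84.8) -> [-0.0012  0.1319  0.0014] turn 0.009
```

Emit:
{"name": "servo_tool", "arguments": {
  "moves": [-0.001,0.008,0.001,0.009,-0.001,0.025,0.001,0.009,-0.001,0.042,0.001,0.009,-0.001,0.06,0.001,0.009,-0.001,0.075,0.001,0.009,-0.001,0.088,0.001,0.009,-0.001,0.1,0.001,0.009,-0.001,0.112,0.001,0.009,-0.001,0.122,0.001,0.009,-0.001,0.13,0.001,0.009,-0.001,0.132,0.001,0.009,-0.001,0.132,0.001,0.009,-0.001,0.132,0.001,0.009]
}}

```text
clock: 36.25
eef_pos: [0.5456, -0.1116, 0.0989]
orientation: [[0.996, 0.091, 0.0], [0.091, -0.996, 0.0], [0.0, -0.0, -1.0]]
contact_force: [-0.1, 0.1, -3.6]
grip_width: 0.0504
```

Emit:
{"name": "servo_tool", "arguments": {
  "moves": [0,0,0,0,0,0,0,0,0,0,0,0,0,0,0,0,0,0,0,0,0,0,0,0,0,0,-0.002,0,0,0,-0.005,0,0,0,-0.006,0,0,0,-0.006,0],
  "hand": 0.475
}}

```text
clock: 37.25
eef_pos: [0.5452, -0.1126, 0.1047]
orientation: [[0.996, 0.09, -0.001], [0.09, -0.996, -0.0], [-0.001, -0.0, -1.0]]
contact_force: [1.0, 0.1, -3.8]
grip_width: 0.0413
```

```bash
python3 - <<'E'
from h import *
plan()
E
```

```text
t 37.25 pos [ 0.5452 -0.1126  0.1047] yaw -84.8 F [ 0.9967  0.05   -3.8425] w 0.04132078515024998 q [ 0.5178  0.2996 -0.4627  1.7471  0.1462  1.1295 -1.4705]
```

Emit:
{"name": "servo_tool", "arguments": {
  "moves": [0,-0.006,0,0,0,-0.018,0,0,0,-0.035,0,0,0,-0.055,0,0,0,-0.075,0,0,0,-0.095,0,0,0,-0.115,0,0,0,-0.135,0,0,0,-0.15,-0.01,0,0,-0.16,-0.025,0,0,-0.165,-0.04,0,0,-0.165,-0.053,0,0,-0.165,-0.053,0]
}}

```text
clock: 38.55
eef_pos: [0.5322, 0.0514, 0.1607]
orientation: [[0.996, 0.09, 0.004], [0.09, -0.996, -0.0], [0.004, 0.001, -1.0]]
contact_force: [0.2, 0.6, -3.7]
grip_width: 0.0417
```

```bash
python3 - <<'E'
from h import *
plan((.44,.06,.157,-60),(.395,.09,.157,0),(.3933,.1465,.157,3.7))
c=cap('wrist','w21')
E
```

```text
t 38.55 pos [0.5322 0.0514 0.1607] yaw -84.9 F [ 0.1852  0.616  -3.7278] w 0.041715296839200694 q [ 0.3262  0.2078 -0.5703  1.7394  0.1203  1.2248 -1.7557]
(0.44, 0.06, 0.157, -60) -> [-0.0911 -0.0168  0.0033] turn -0.434
(0.395, 0.09, 0.157, 0) -> [-0.1332 -0.0507  0.0031] turn -1.481
(0.3933, 0.1465, 0.157, 3.7) -> [-0.1298 -0.1071  0.003 ] turn -1.546
```

View pics/w21.png

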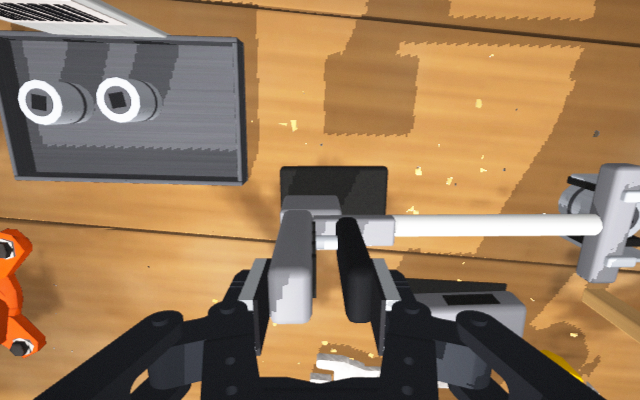

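Emit:
{"name": "servo_tool", "arguments": {
  "moves": [-0.01,0,0,-0.02,-0.03,-0.004,0,-0.06,-0.05,-0.008,0,-0.14,-0.07,-0.012,0,-0.25,-0.085,-0.016,0,-0.37,-0.095,-0.02,0,-0.49,-0.103,-0.024,0,-0.61,-0.11,-0.028,0,-0.73,-0.117,-0.033,0,-0.85,-0.123,-0.038,0,-0.97,-0.128,-0.043,0,-1.09,-0.131,-0.05,0,-1.21,-0.133,-0.057,0,-1.32,-0.133,-0.066,0,-1.42,-0.132,-0.077,0,-1.49,-0.131,-0.089,0,-1.53,-0.13,-0.1,0,-1.546,-0.13,-0.107,0,-1.546,-0.13,-0.107,0,-1.546,-0.13,-0.107,0,-1.546]
}}

```text
clock: 40.6
eef_pos: [0.3913, 0.1465, 0.1577]
orientation: [[-0.065, 0.998, -0.0], [0.998, 0.065, -0.0], [-0.0, -0.0, -1.0]]
contact_force: [0.5, -0.0, -4.2]
grip_width: 0.0413
```

```bash
python3 - <<'E'
from h import *
plan((.3933,.1465,.104,3.7))
c=cap('wrist','w22')
E
```

```text
t 40.6 pos [0.3913 0.1465 0.1577] yaw 3.7 F [ 0.5145 -0.0135 -4.2088] w 0.04133016594696314 q [ 0.2552 -0.0721 -0.6832  2.0021 -0.0487  1.1963 -0.3435]
(0.3933, 0.1465, 0.104, 3.7) -> [-0.0001  0.002   0.0537] turn 0.001
```

View pics/w22.png

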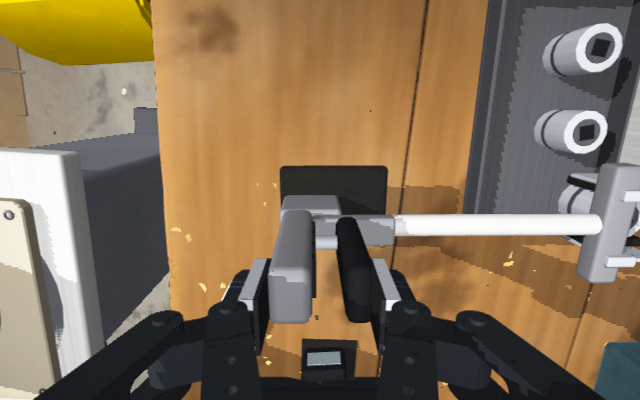

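Emit:
{"name": "servo_tool", "arguments": {
  "moves": [0,0.002,0.008,0,0,0.002,0.02,0,0,0.002,0.03,0,0,0.002,0.036,0,0,0.002,0.036,0]
}}

```text
clock: 41.15
eef_pos: [0.3927, 0.1467, 0.1207]
orientation: [[-0.066, 0.998, -0.002], [0.998, 0.066, -0.0], [-0.0, -0.002, -1.0]]
contact_force: [0.4, -0.3, -4.0]
grip_width: 0.0414
```

```bash
python3 - <<'E'
from h import *
plan((.3933,.1465,.104,3.7))
c=cap('wrist','w23')
cv2.imwrite('pics/w23a.png',cv2.resize(c['image'][60:320,440:640,::-1],None,fx=3,fy=2.3,interpolation=3))
E
```

```text
t 41.15 pos [0.3927 0.1467 0.1207] yaw 3.8 F [ 0.403  -0.2508 -3.9658] w 0.0414174785115262 q [ 0.2482 -0.021  -0.6949  2.0453 -0.0156  1.1145 -0.3737]
(0.3933, 0.1465, 0.104, 3.7) -> [-0.0002  0.0007  0.0167] turn 0.001
```

View pics/w23a.png

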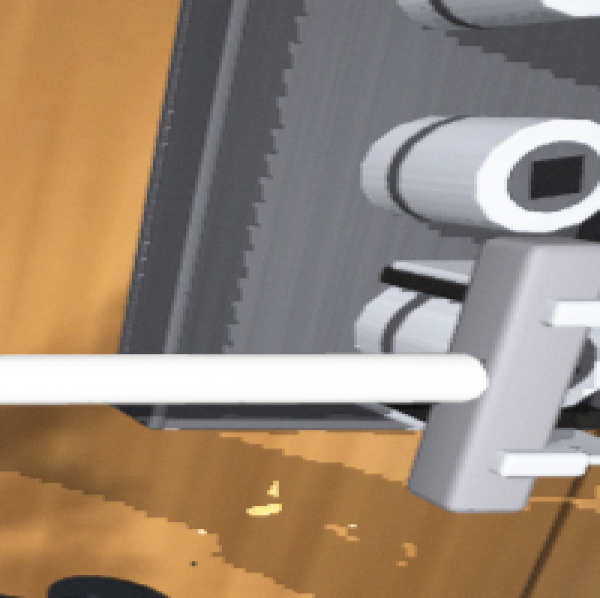

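Emit:
{"name": "servo_tool", "arguments": {
  "moves": [0.001,0,0.006,0,0.001,0,0.012,0,0.001,0,0.016,0,0.001,0,0.016,0,0.001,0,0.016,0]
}}

```text
clock: 41.7
eef_pos: [0.3933, 0.148, 0.1059]
orientation: [[-0.066, 0.998, -0.0], [0.998, 0.066, -0.0], [0.0, -0.0, -1.0]]
contact_force: [0.1, 0.3, -3.5]
grip_width: 0.0417
```

Emit:
{"name": "servo_tool", "arguments": {
  "moves": [0,0,0,0,0,0,0,0,0,0,0,0,0,0,0,0,0,0,0,0,0,0,0,0],
  "hand": 0.57
}}

```text
clock: 42.3
eef_pos: [0.3934, 0.148, 0.1059]
orientation: [[-0.066, 0.998, 0.0], [0.998, 0.066, -0.0], [-0.0, 0.0, -1.0]]
contact_force: [-0.7, 0.4, -3.3]
grip_width: 0.0492
```

```bash
python3 - <<'E'
from h import *
plan((.3933,.1465,.104,3.7))
c=cap('wrist','w24')
cv2.imwrite('pics/w24a.png',cv2.resize(c['image'][60:320,440:640,::-1],None,fx=3,fy=2.3,interpolation=3))
E
```

```text
t 42.3 pos [0.3934 0.148  0.1059] yaw 3.8 F [-0.6796  0.4131 -3.2855] w 0.049201976441912425 q [ 0.2432  0.0011 -0.7     2.0616  0.0009  1.079  -0.3912]
(0.3933, 0.1465, 0.104, 3.7) -> [-0.0015 -0.0002  0.0019] turn 0.001
```

View pics/w24a.png

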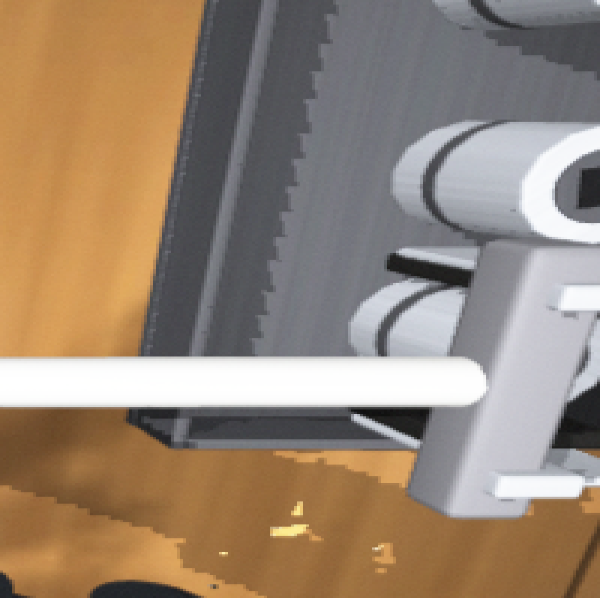

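Emit:
{"name": "servo_tool", "arguments": {
  "moves": [0,0,-0.006,0,0,0,-0.018,0,0,0,-0.035,0,0,0,-0.05,0,0,0,-0.06,0,0,0,-0.06,0]
}}

```text
clock: 42.95
eef_pos: [0.3943, 0.1483, 0.1676]
orientation: [[-0.066, 0.998, 0.003], [0.998, 0.066, 0.0], [0.0, 0.003, -1.0]]
contact_force: [0.7, -0.1, -3.2]
grip_width: 0.0487
```

```bash
python3 - <<'E'
from h import *
plan((.40,.03,.165,-10),(.43,.03,.165,-40))
c=cap('wrist','w25')
c=cap('top')
cv2.imwrite('pics/t25.png',cv2.resize(c['image'][140:280,200:480,::-1],None,fx=2.8,fy=2.8,interpolation=3))
E
```

```text
t 42.95 pos [0.3943 0.1483 0.1676] yaw 3.8 F [ 0.6582 -0.1272 -3.1525] w 0.0487347053491739 q [ 0.2568 -0.0765 -0.6837  1.9838 -0.0506  1.2148 -0.342 ]
(0.4, 0.03, 0.165, -10) -> [-0.1184 -0.0021  0.0026] turn 0.24
(0.43, 0.03, 0.165, -40) -> [-0.1204  0.0278  0.0027] turn 0.764
```

View pics/w25.png

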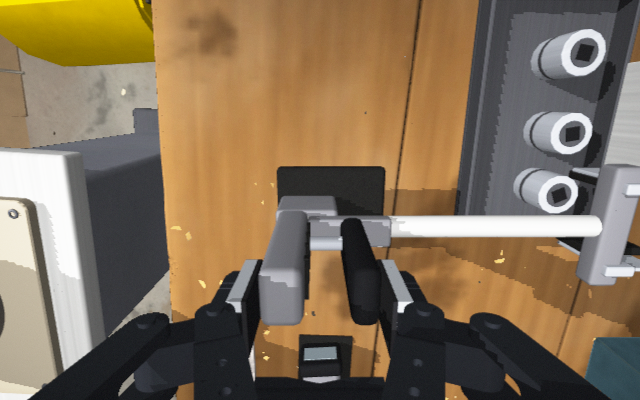

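View pics/t25.png

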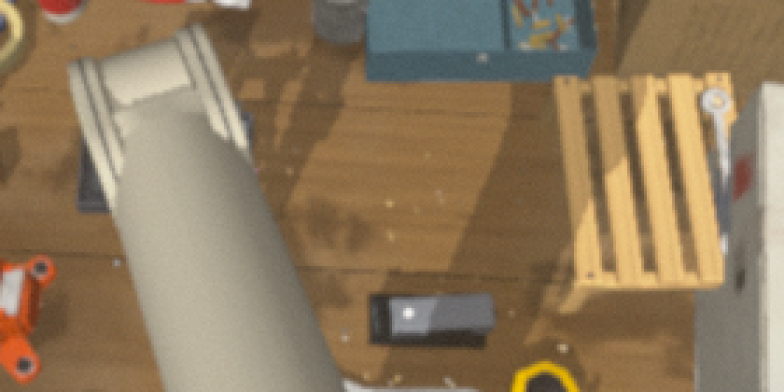

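```bash
python3 - <<'E'
from h import *
plan((.475,.06,.165,-40),(.475,.06,.1,-40))
E
```

```text
t 43.05 pos [0.3933 0.1479 0.1658] yaw 3.8 F [ 0.0962  0.1338 -3.4207] w 0.048960310782225104 q [ 0.2566 -0.0748 -0.6838  1.9864 -0.0501  1.2135 -0.3424]
(0.475, 0.06, 0.165, -40) -> [-0.0931  0.0757  0.0008] turn 0.764
(0.475, 0.06, 0.1, -40) -> [-0.0931  0.0757  0.0658] turn 0.764
```

Emit:
{"name": "servo_tool", "arguments": {
  "moves": [-0.01,0,0,0,-0.03,0,0,0.03,-0.05,0.005,0,0.1,-0.065,0.015,0,0.19,-0.075,0.025,0,0.3,-0.082,0.035,0,0.42,-0.088,0.045,0,0.54,-0.092,0.055,0,0.64,-0.093,0.065,0,0.71,-0.093,0.072,0.005,0.75,-0.093,0.075,0.02,0.764,-0.093,0.075,0.035,0.764,-0.093,0.075,0.05,0.764,-0.093,0.075,0.06,0.764,-0.093,0.075,0.065,0.764,-0.093,0.075,0.065,0.764]
}}

```text
clock: 44.65
eef_pos: [0.4741, 0.0592, 0.1004]
orientation: [[0.644, 0.765, -0.001], [0.765, -0.644, -0.0], [-0.001, -0.001, -1.0]]
contact_force: [0.2, 0.2, -2.4]
grip_width: 0.0487
```

```bash
python3 - <<'E'
from h import *
plan((.475,.06,.1,-40))
E
```

```text
t 44.65 pos [0.4741 0.0592 0.1004] yaw -40.1 F [ 0.2191  0.2414 -2.4048] w 0.04865334356336452 q [ 0.3354  0.1458 -0.5889  1.9402  0.0914  1.0828 -0.9915]
(0.475, 0.06, 0.1, -40) -> [0.0012 0.0002 0.0004] turn -0.002
```

Emit:
{"name": "servo_tool", "arguments": {
  "moves": [0,0,0.002,0,0,0,0.004,0,0,0,0.006,0,0,0,0.007,0,0,0,0.007,0]
}}

```text
clock: 45.15
eef_pos: [0.4748, 0.0605, 0.0944]
orientation: [[0.642, 0.766, 0.001], [0.766, -0.642, 0.0], [0.001, 0.001, -1.0]]
contact_force: [-0.3, 1.0, 2.5]
grip_width: 0.0487
```

```bash
python3 - <<'E'
from h import *
plan()
E
```

```text
t 45.15 pos [0.4748 0.0605 0.0944] yaw -40.0 F [-0.2972  0.9959  2.499 ] w 0.04868341558482038 q [ 0.3323  0.1537 -0.5897  1.9463  0.0974  1.0682 -0.9965]
```

Standing on its foot; release.

Emit:
{"name": "servo_tool", "arguments": {
  "moves": [0,0,0,0,0,0,0,0,0,0,0,0,0,0,0,0,0,0,0,0,0,0,0,0,0,0,0,0],
  "hand": 1
}}

```text
clock: 45.85
eef_pos: [0.4744, 0.0601, 0.0939]
orientation: [[0.643, 0.766, 0.0], [0.766, -0.643, -0.0], [-0.0, 0.0, -1.0]]
contact_force: [-0.4, 0.1, -0.2]
grip_width: 0.0856
```

Emit:
{"name": "servo_tool", "arguments": {
  "moves": [0,0,-0.01,0,0,0,-0.03,0,0,0,-0.06,0,0,0,-0.1,0,0,0,-0.14,0,0,0,-0.18,0,0,0,-0.22,0,0,0,-0.25,0,0,0,-0.26,0,0,0,-0.26,0]
}}

```text
clock: 46.85
eef_pos: [0.4747, 0.0604, 0.3554]
orientation: [[0.642, 0.766, 0.003], [0.766, -0.642, 0.0], [0.002, 0.002, -1.0]]
contact_force: [1.1, 0.0, -1.3]
grip_width: 0.0852
```

```bash
python3 - <<'E'
from h import *
plan((.40,-.09,.3,0))
c=cap('wrist','w27')
for t,z in [('reacher',0),('grip_point',.112),('scanner',.003),('scanner_window',.023),('scanner_mat',0)]:
    print(t,[(np.round(x['at'],1),round(x['confidence'],2),atz(c,x['at'],z)) for x in robot.pinpoint('wrist',t)][:5])
E
```

```text
t 46.85 pos [0.4747 0.0604 0.3554] yaw -40.0 F [ 1.0887  0.041  -1.2567] w 0.08520940726319896 q [ 0.3637 -0.0053 -0.576   1.5384 -0.0024  1.6051 -0.9101]
(0.4, -0.09, 0.3, 0) -> [-0.1633  0.0393  0.0552] turn -0.698
reacher [(array([321. , 132.1]), 0.94, array([0.501 , 0.0864, 0.    ]))]
grip_point [(array([322.1, 135.7]), 0.98, array([0.5036, 0.089 , 0.112 ]))]
scanner [(array([351.8, 254.8]), 0.66, array([ 0.4156, -0.0931,  0.003 ]))]
scanner_window [(array([320.1, 234.1]), 0.9, array([ 0.4039, -0.0275,  0.023 ]))]
scanner_mat [(array([348.9, 249.3]), 0.9, array([ 0.4174, -0.0838,  0.    ]))]
```

View pics/w27.png

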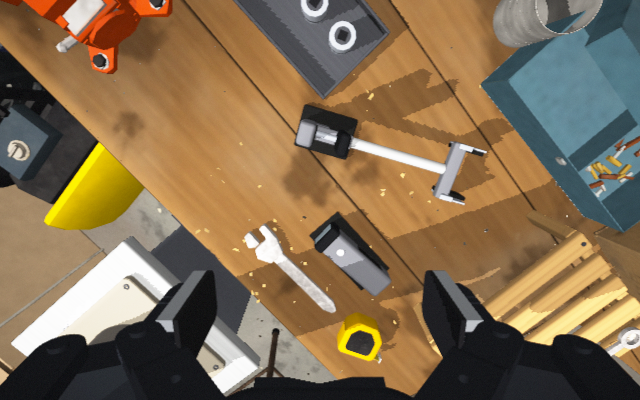

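```bash
python3 - <<'E'
from h import *
plan((.414,-.088,.2,8))
E
```

```text
t 47.15 pos [0.4739 0.06   0.3528] yaw -40.0 F [-0.0023 -0.6886  0.8866] w 0.08545523857144725 q [ 0.3636 -0.0035 -0.5759  1.5422 -0.0022  1.6042 -0.9103]
(0.414, -0.088, 0.2, 8) -> [-0.1517  0.0494  0.1529] turn -0.838
```

Emit:
{"name": "servo_tool", "arguments": {
  "moves": [-0.02,0.005,0,-0.05,-0.05,0.015,0.01,-0.15,-0.08,0.025,0.03,-0.28,-0.11,0.035,0.05,-0.42,-0.135,0.045,0.07,-0.56,-0.15,0.049,0.1,-0.69,-0.152,0.049,0.13,-0.79,-0.152,0.049,0.15,-0.838,-0.152,0.049,0.153,-0.838,-0.152,0.049,0.153,-0.838]
}}

```text
clock: 48.15
eef_pos: [0.4139, -0.0877, 0.2008]
orientation: [[-0.138, 0.99, -0.001], [0.99, 0.138, 0.0], [0.0, -0.001, -1.0]]
contact_force: [1.0, -0.2, -0.1]
grip_width: 0.0855
```

```bash
python3 - <<'E'
from h import *
plan()
c=cap('wrist','w28')
for t,z in [('scanner',.003),('scanner_window',.023),('scanner_mat',0)]:
    print(t,[(np.round(x['at'],1),round(x['confidence'],2),atz(c,x['at'],z)) for x in robot.pinpoint('wrist',t)][:5])
E
```

```text
t 48.15 pos [ 0.4139 -0.0877  0.2008] yaw 7.9 F [ 1.0298 -0.2264 -0.1377] w 0.08551925280358579 q [ 0.4853 -0.0982 -0.3576  1.9424 -0.0358  1.2924  0.2779]
scanner [(array([318.7, 184.5]), 0.95, array([ 0.4143, -0.0946,  0.003 ])), (array([407.8, 372.4]), 0.74, array([ 0.5589, -0.3182,  0.003 ]))]
scanner_window [(array([320.9, 120.4]), 0.58, array([ 0.4071, -0.0281,  0.023 ]))]
scanner_mat []
```

View pics/w28.png

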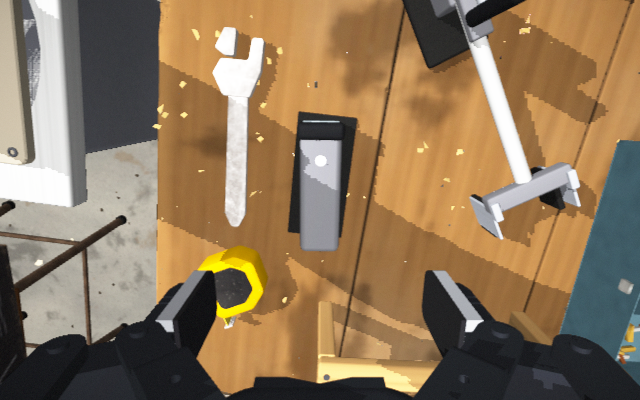

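```bash
python3 - <<'E'
from fit import *
c=robot.capture('wrist')
px=np.array([(299,112.5),(356,118),(289,232)])
loc=np.array([(65,30,3),(65,-30,3),(-65,30,3)])/1000
x,f=fitpose(c,px,loc,[.414,-.085,1.65]);print('mat',x,np.degrees(x[2]),f.tolist())
# scanner top surface z=.038 : rear corners, front top corners
px=np.array([(301,249),(338.5,249),(301,139),(341.5,139)])
for p in px: print(atz(c,p,.038))
print(atz(c,(320,121.5),.038), atz(c,(321,180),.038))
E
python3 - <<'E'
import cv2
a=cv2.imread('pics/w28.png');cv2.imwrite('pics/w28a.png',cv2.resize(a[95:265,260:380],None,fx=4,fy=3.5,interpolation=3))
E
```

```text
mat [ 0.4178 -0.088   1.6146] 92.511270069979 [[-0.8796750852651485, -0.5095350148857989], [1.346149644505772, -0.07279009402927272], [-0.15379968963975443, 0.9512305363098505]]
[ 0.4062 -0.1565  0.038 ]
[ 0.444  -0.1512  0.038 ]
[ 0.3924 -0.0471  0.038 ]
[ 0.4296 -0.0418  0.038 ]
[ 0.4076 -0.029   0.038 ] [ 0.4163 -0.0828  0.038 ]
```

View pics/w28a.png

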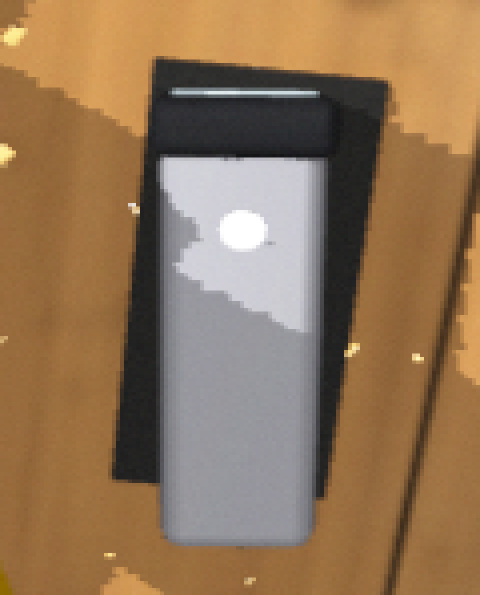

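Emit:
{"name": "servo_tool", "arguments": {
  "moves": [-0.004,0.002,0.02,0,-0.004,0.002,0.06,0,-0.004,0.002,0.1,0,-0.004,0.002,0.14,0,-0.004,0.002,0.165,0,-0.004,0.002,0.18,0,-0.004,0.002,0.188,0,-0.004,0.002,0.191,0,-0.004,0.002,0.191,0,-0.004,0.002,0.191,0]
}}

```text
clock: 49.4
eef_pos: [0.4175, -0.0917, 0.0108]
orientation: [[-0.139, 0.99, 0.001], [0.99, 0.139, -0.0], [-0.001, 0.001, -1.0]]
contact_force: [0.8, 0.6, 0.5]
grip_width: 0.0853
```

Emit:
{"name": "servo_tool", "arguments": {
  "moves": [0,0,0,0,0,0,0,0,0,0,0,0,0,0,0,0,0,0,0,0,0,0,0,0,0,0,0,0,0,0,0,0],
  "hand": 0.4
}}

```text
clock: 50.2
eef_pos: [0.416, -0.0919, 0.0107]
orientation: [[-0.139, 0.99, -0.002], [0.99, 0.139, -0.001], [-0.0, -0.002, -1.0]]
contact_force: [-9.4, -0.0, 17.7]
grip_width: 0.0343
```

```bash
python3 - <<'E'
from h import *
plan()
c=cap('wrist','w29')
E
```

```text
t 50.2 pos [ 0.416  -0.0919  0.0107] yaw 8.0 F [-9.4441 -0.0426 17.7428] w 0.03428894433084735 q [ 0.4632  0.1463 -0.3694  2.1485  0.0707  0.8594  0.1907]
```

View pics/w29.png

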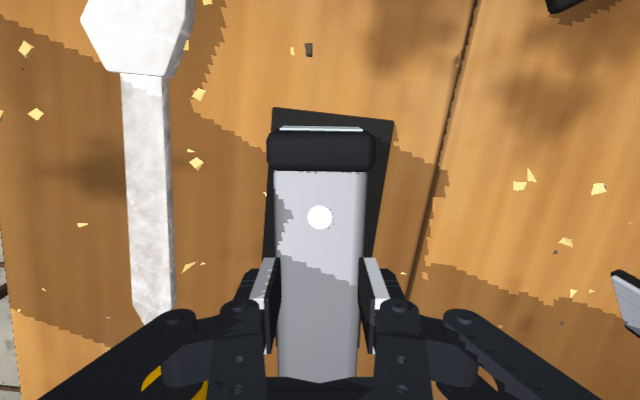

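Emit:
{"name": "servo_tool", "arguments": {
  "moves": [0,0,-0.003,0,0,0,-0.008,0,0,0,-0.014,0,0,0,-0.02,0,0,0,-0.02,0,0,0,-0.02,0]
}}

```text
clock: 50.85
eef_pos: [0.4169, -0.0916, 0.0301]
orientation: [[-0.139, 0.99, 0.001], [0.99, 0.139, -0.0], [-0.0, 0.0, -1.0]]
contact_force: [0.1, 0.4, -0.3]
grip_width: 0.0344
```

```bash
python3 - <<'E'
from h import *
plan()
c=cap('wrist','w30')
c=cap('scene')
cv2.imwrite('pics/s30.png',cv2.resize(c['image'][140:260,270:390,::-1],None,fx=5,fy=5,interpolation=3))
E
```

```text
t 50.85 pos [ 0.4169 -0.0916  0.0301] yaw 8.0 F [ 0.138   0.3778 -0.3035] w 0.03436621984688758 q [ 0.4684  0.1125 -0.3719  2.1343  0.0523  0.9026  0.2063]
```

View pics/w30.png

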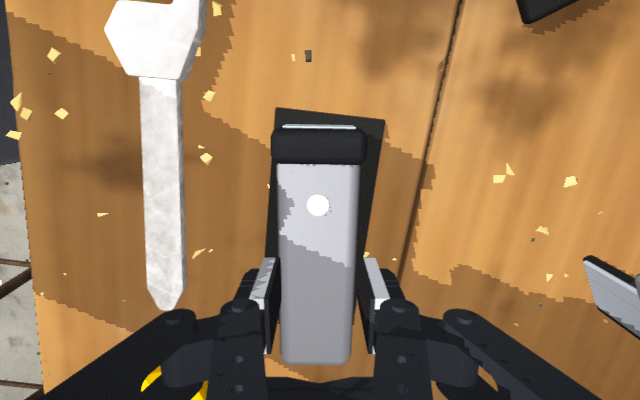

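View pics/s30.png

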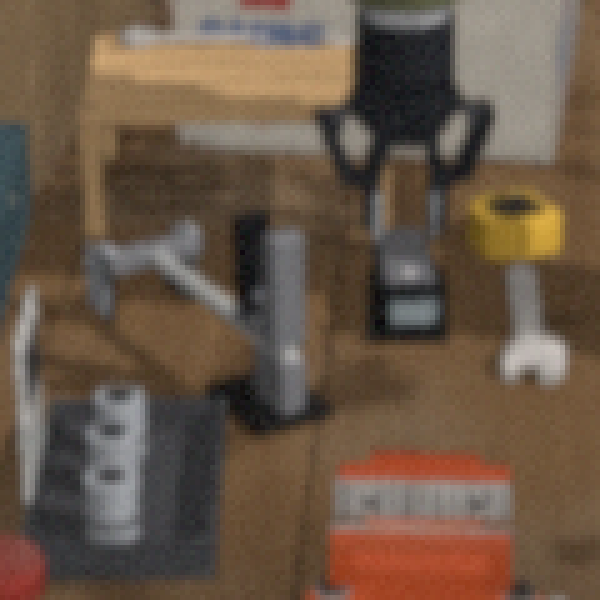

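Emit:
{"name": "servo_tool", "arguments": {
  "moves": [0,0,0,0,0,0,0,0,0,0,0,0,0,0,0,0,0,0,0.01,0,0,0,0.02,0,0,0,0.026,0,0,0,0.029,0,0,0,0.03,0,0,0,0.03,0,0,0,0.03,0],
  "hand": 0.8
}}

```text
clock: 52.05
eef_pos: [0.4169, -0.0916, 0.0001]
orientation: [[-0.14, 0.99, 0.0], [0.99, 0.14, -0.0], [-0.0, 0.0, -1.0]]
contact_force: [-0.6, 0.2, -0.3]
grip_width: 0.0683
```

Emit:
{"name": "servo_tool", "arguments": {
  "moves": [0,0,0,0,0,0,0,0,0,0,0,0,0,0,0,0,0,0,0,0,0,0,0,0,0,0,0,0],
  "hand": 0.42
}}

```text
clock: 52.75
eef_pos: [0.4171, -0.0916, 0.0005]
orientation: [[-0.139, 0.99, 0.001], [0.99, 0.139, -0.0], [-0.0, 0.001, -1.0]]
contact_force: [-1.8, 0.8, 6.4]
grip_width: 0.0387
```

```bash
python3 - <<'E'
from h import *
plan()
c=cap('wrist','w31')
E
```

```text
t 52.75 pos [ 0.4171 -0.0916  0.0005] yaw 8.0 F [-1.8282  0.8188  6.3595] w 0.038666547448099164 q [ 0.4603  0.1656 -0.3684  2.1546  0.0807  0.8332  0.1821]
```

View pics/w31.png

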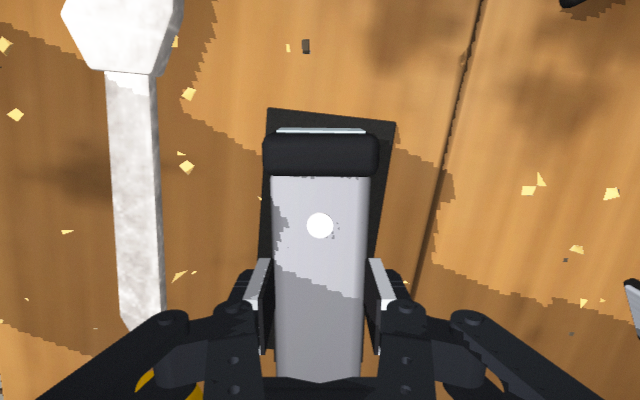

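Now it stops at 38.7 mm on a 35.7 mm command, so the grip is real. I'll tighten slightly and lift.

Emit:
{"name": "servo_tool", "arguments": {
  "moves": [0,0,0,0,0,0,0,0,0,0,0,0,0,0,-0.003,0,0,0,-0.008,0,0,0,-0.014,0,0,0,-0.02,0,0,0,-0.02,0,0,0,-0.02,0],
  "hand": 0.38
}}

```text
clock: 53.7
eef_pos: [0.4169, -0.0916, 0.0201]
orientation: [[-0.14, 0.99, 0.0], [0.99, 0.14, -0.0], [-0.0, 0.0, -1.0]]
contact_force: [0.6, -1.0, -2.2]
grip_width: 0.0383
```

```bash
python3 - <<'E'
from h import *
plan()
c=cap('wrist','w32')
E
```

```text
t 53.7 pos [ 0.4169 -0.0916  0.0201] yaw 8.0 F [ 0.5793 -1.0244 -2.2242] w 0.038292846704230075 q [ 0.4663  0.1297 -0.3714  2.1418  0.0613  0.8792  0.1986]
```

View pics/w32.png

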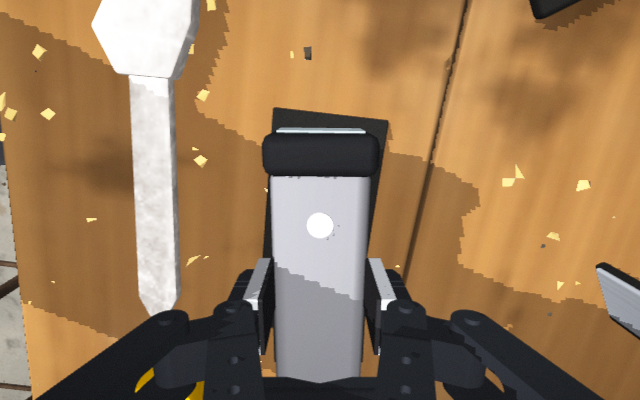

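```bash
python3 - <<'E'
from h import *
plan((.417,-.09,.3,8),(.475,.214,.3,-86.3))
E
```

```text
t 53.75 pos [ 0.4167 -0.0915  0.0199] yaw 8.0 F [-0.121   0.6456 -2.0836] w 0.03797863860826739 q [ 0.4662  0.1301 -0.3714  2.142   0.0613  0.8792  0.1986]
(0.417, -0.09, 0.3, 8) -> [ 0.0014  0.0006 -0.2801] turn 0.0
(0.475, 0.214, 0.3, -86.3) -> [ 0.2944  0.1004 -0.2802] turn 1.646
```

Emit:
{"name": "servo_tool", "arguments": {
  "moves": [0,0,-0.02,0,0,0,-0.05,0,0,0,-0.09,0,0,0,-0.13,0,0,0,-0.17,0,0,0,-0.21,0,0,0,-0.24,0,0,0,-0.26,0,0,0,-0.27,0,0,0,-0.27,0]
}}

```text
clock: 54.75
eef_pos: [0.4171, -0.0916, 0.2904]
orientation: [[-0.14, 0.99, 0.001], [0.99, 0.14, -0.0], [-0.001, 0.001, -1.0]]
contact_force: [0.9, -0.4, -1.9]
grip_width: 0.0383
```

```bash
python3 - <<'E'
from h import *
plan((.475,.214,.29,-86.3))
E
```

```text
t 54.75 pos [ 0.4171 -0.0916  0.2904] yaw 8.0 F [ 0.9179 -0.4099 -1.8935] w 0.03834285119188912 q [ 0.4983 -0.1304 -0.3474  1.7837 -0.0442  1.4794  0.2976]
(0.475, 0.214, 0.29, -86.3) -> [0.2945 0.1    0.0003] turn 1.646
```

Emit:
{"name": "servo_tool", "arguments": {
  "moves": [0.005,0,0,0.03,0.015,0.004,0,0.09,0.03,0.009,0,0.18,0.048,0.015,0,0.29,0.067,0.021,0,0.4,0.087,0.028,0,0.51,0.107,0.035,0,0.62,0.127,0.042,0,0.73,0.147,0.049,0,0.84,0.167,0.056,0,0.95,0.187,0.063,0,1.06,0.207,0.07,0,1.17,0.226,0.077,0,1.28,0.244,0.083,0,1.38,0.26,0.089,0,1.48,0.275,0.094,0,1.56,0.287,0.098,0,1.62,0.293,0.1,0,1.646,0.294,0.1,0,1.646,0.294,0.1,0,1.646]
}}

```text
clock: 56.75
eef_pos: [0.4743, 0.2134, 0.2887]
orientation: [[0.998, 0.066, -0.002], [0.066, -0.998, -0.0], [-0.002, 0.0, -1.0]]
contact_force: [-0.8, 0.2, -2.0]
grip_width: 0.0383
```

```bash
python3 - <<'E'
from h import *
plan((.475,.214,.0773,-86.3))
c=cap('wrist','w33')
c=cap('top')
cv2.imwrite('pics/t33.png',cv2.resize(c['image'][140:280,150:350,::-1],None,fx=4,fy=4,interpolation=3))
for n in('wrist','top','scene'):
  c=robot.capture(n)
  for t,z in [('tag_centre',.1),('tray',0)]:
    print(n,t,[(np.round(x['at'],1),round(x['confidence'],2),atz(c,x['at'],z)) for x in robot.pinpoint(n,t)][:3])
E
```

```text
t 56.75 pos [0.4743 0.2134 0.2887] yaw -86.2 F [-0.8103  0.2053 -1.9643] w 0.038265504141735414 q [ 0.1998  0.1311 -0.7737  1.5642  0.0912  1.4855 -2.0822]
(0.475, 0.214, 0.0773, -86.3) -> [ 0.0011 -0.0007  0.2114] turn 0.002
wrist tag_centre []
wrist tray [(array([315. ,  72.4]), 0.97, array([0.5854, 0.2252, 0.    ]))]
top tag_centre []
top tray []
scene tag_centre [(array([277.2, 213.6]), 0.88, array([0.6383, 0.2289, 0.1   ])), (array([292.5, 228.5]), 0.66, array([0.5757, 0.3284, 0.1   ]))]
scene tray []
```

View pics/w33.png

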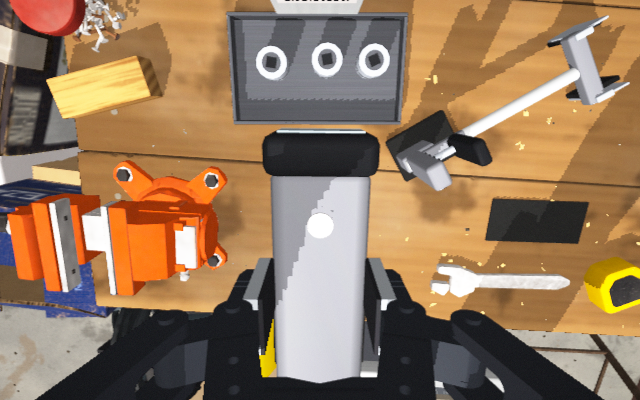

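View pics/t33.png

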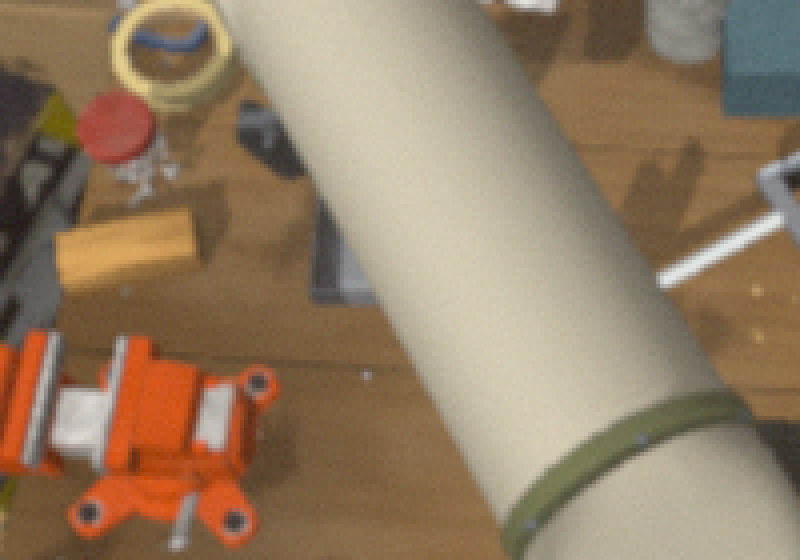

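```bash
python3 - <<'E'
from fit import *
c=robot.capture('wrist')
px=np.array([(235,125),(401,122.5),(408,13),(229,15)])
loc=np.array([(-60,100,26),(-60,-100,26),(60,-100,26),(60,100,26)])/1000
x,f=fitpose(c,px,loc,[.58,.22,0.06]);print(x,np.degrees(x[2]),f.tolist())
C,S=np.cos(x[2]),np.sin(x[2]);print('tag',x[0]+.057*C,x[1]+.057*S,'TCP',x[0]+(.057-.165)*C,x[1]+(.057-.165)*S)
print(atz(c,(317,3),.13))
E
```

```text
[0.5847 0.2222 0.0728] 4.171445875210067 [[-0.2433222621180562, 1.0382146182563332], [1.014644113254974, 2.2783524063264196], [0.5655199798267745, -0.5481857269473664], [-2.493817036574967, -1.1465245694010662]]
tag 0.6415452783129991 0.22630162582869365 TCP 0.4769823876311819 0.2142993339457121
[0.6285 0.2257 0.13  ]
```

Emit:
{"name": "servo_tool", "arguments": {
  "moves": [0.002,-0.001,0.02,0,0.002,-0.001,0.05,0,0.002,-0.001,0.085,0,0.002,-0.001,0.12,0,0.002,-0.001,0.15,0,0.002,-0.001,0.175,0,0.002,-0.001,0.195,0,0.002,-0.001,0.207,0,0.002,-0.001,0.212,0,0.002,-0.001,0.212,0,0.002,-0.001,0.212,0,0.002,-0.001,0.212,0]
}}

```text
clock: 58.55
eef_pos: [0.4773, 0.215, 0.0789]
orientation: [[0.998, 0.065, 0.002], [0.065, -0.998, 0.0], [0.002, -0.0, -1.0]]
contact_force: [-0.5, -0.2, -2.4]
grip_width: 0.0382
```

```bash
python3 - <<'E'
from h import *
plan()
c=cap('wrist','w34')
c=cap('scene')
cv2.imwrite('pics/s34.png',cv2.resize(c['image'][160:280,240:380,::-1],None,fx=5,fy=5,interpolation=3))
for t,z in [('tag_centre',.1),('scanner_window',.1)]:
    print(t,[(np.round(x['at'],1),round(x['confidence'],2),atz(c,x['at'],z)) for x in robot.pinpoint('scene',t)][:3])
E
```

```text
t 58.55 pos [0.4773 0.215  0.0789] yaw -86.3 F [-0.5358 -0.2355 -2.3666] w 0.038209010662765885 q [ 0.1442  0.3091 -0.7471  1.8465  0.2378  1.0754 -2.1992]
tag_centre [(array([279.2, 212.8]), 0.96, array([0.6329, 0.2229, 0.1   ]))]
scanner_window [(array([307.6, 210. ]), 0.96, array([0.5448, 0.1987, 0.1   ]))]
```

View pics/w34.png

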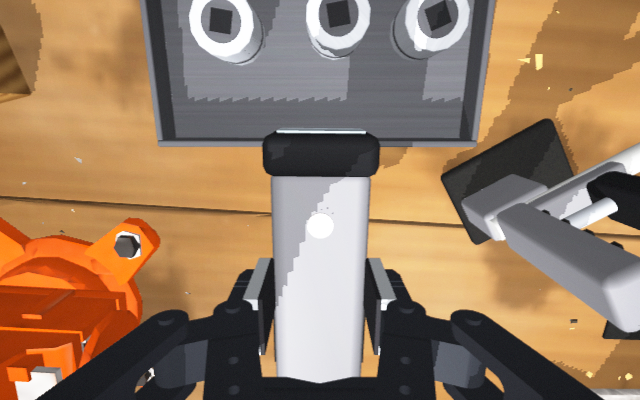

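View pics/s34.png

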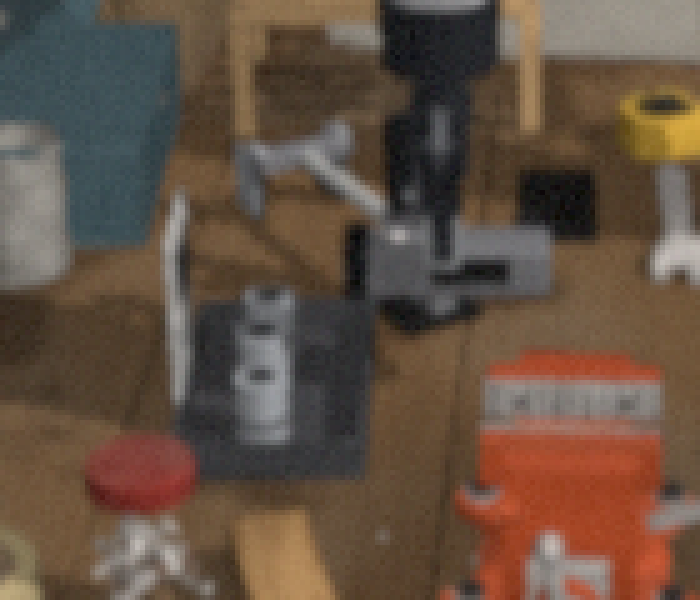

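```bash
python3 - <<'E'
from h import *
c=robot.capture('scene')
print(proj(c,[(.542,.2193,.1016),(.6415,.2263,.1),(.6415,.2263,.12),(.542,.2193,.12)]))
E
```

```text
[[307.7575 212.3477]
 [276.3549 213.2208]
 [275.9864 207.5069]
 [307.5644 207.0756]]
```

Emit:
{"name": "servo_tool", "arguments": {
  "moves": [0,0,0.0,0,0,0,0.001,0,0,0,0.001,0,0,0,0.001,0,0,0,0.001,0,0,0,0.001,0,0,0,0.001,0,0,0,0.001,0,0,0,0.001,0,0,0,0.001,0,0,0,0.001,0,0,0,0.001,0,0,0,0.001,0,0,0,0.001,0,0,0,0.001,0,0,0,0.001,0,0,0,0.001,0,0,0,0.001,0,0,0,0.001,0,0,0,0.001,0]
}}

```text
clock: 60.8
eef_pos: [0.4766, 0.2147, 0.0769]
orientation: [[0.998, 0.065, 0.0], [0.065, -0.998, -0.0], [0.0, 0.0, -1.0]]
contact_force: [-0.3, 0.0, -1.5]
grip_width: 0.0384
```

Emit:
{"name": "servo_tool", "arguments": {
  "moves": [0,0,0,0,0,0,0,0,0,0,0,0,0,0,0,0,0,0,0,0,0,0,0,0,0,0,0,0,0,0,0,0,0,0,0,0,0,0,0,0]
}}

```text
clock: 61.8
eef_pos: [0.4767, 0.2147, 0.0769]
orientation: [[0.998, 0.065, 0.0], [0.065, -0.998, -0.0], [0.0, 0.0, -1.0]]
contact_force: [-1.2, -0.5, -1.7]
grip_width: 0.0384
```

Emit:
{"name": "servo_tool", "arguments": {
  "moves": [0,0,-0.02,0,0,0,-0.05,0,0,0,-0.085,0,0,0,-0.12,0,0,0,-0.155,0,0,0,-0.185,0,0,0,-0.205,0,0,0,-0.213,0,0,0,-0.213,0]
}}

```text
clock: 62.7
eef_pos: [0.4769, 0.2149, 0.2903]
orientation: [[0.998, 0.065, 0.001], [0.065, -0.998, 0.0], [0.001, -0.0, -1.0]]
contact_force: [-0.4, 0.4, -1.9]
grip_width: 0.0381
```

```bash
python3 - <<'E'
from h import *
plan((.4177,-.0885,.29,2.5))
E
```

```text
t 62.7 pos [0.4769 0.2149 0.2903] yaw -86.3 F [-0.381   0.3831 -1.8712] w 0.038118714514155536 q [ 0.2     0.1365 -0.7783  1.5564  0.0965  1.4868 -2.0876]
(0.4177, -0.0885, 0.29, 2.5) -> [-0.0788  0.2989  0.0002] turn -1.55
```

Emit:
{"name": "servo_tool", "arguments": {
  "moves": [0,0.005,0,-0.03,-0.003,0.015,0,-0.09,-0.008,0.03,0,-0.18,-0.013,0.048,0,-0.28,-0.018,0.067,0,-0.38,-0.023,0.087,0,-0.48,-0.028,0.107,0,-0.58,-0.033,0.127,0,-0.68,-0.038,0.147,0,-0.78,-0.043,0.167,0,-0.88,-0.048,0.187,0,-0.98,-0.053,0.207,0,-1.08,-0.058,0.226,0,-1.18,-0.063,0.244,0,-1.28,-0.068,0.261,0,-1.38,-0.072,0.276,0,-1.46,-0.076,0.288,0,-1.52,-0.078,0.296,0,-1.55,-0.079,0.299,0,-1.55,-0.079,0.299,0,-1.55]
}}

```text
clock: 64.7
eef_pos: [0.4167, -0.0889, 0.2889]
orientation: [[-0.042, 0.999, -0.001], [0.999, 0.042, 0.0], [0.0, -0.001, -1.0]]
contact_force: [0.6, -0.1, -3.0]
grip_width: 0.0382
```

```bash
python3 - <<'E'
from fit import *
plan((.4177,-.0885,.0015,2.5))
c=cap('wrist','w35')
E
```

```text
t 64.7 pos [ 0.4167 -0.0889  0.2889] yaw 2.4 F [ 0.5647 -0.1335 -2.9927] w 0.038242401198267516 q [ 0.5455 -0.1295 -0.3948  1.7842 -0.0501  1.4787  0.2007]
(0.4177, -0.0885, 0.0015, 2.5) -> [0.0002 0.0014 0.2874] turn -0.001
```

View pics/w35.png

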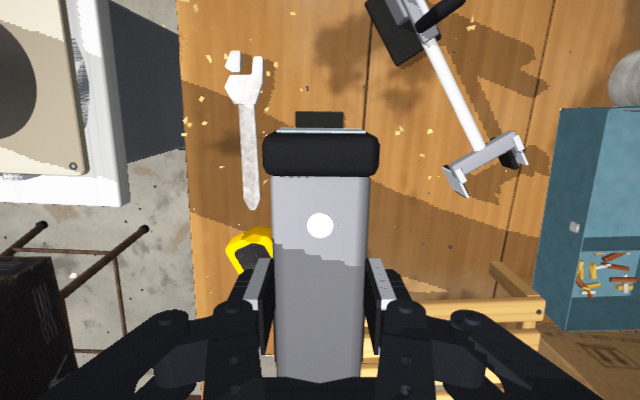

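Emit:
{"name": "servo_tool", "arguments": {
  "moves": [0,0.001,0.02,0,0,0.001,0.05,0,0,0.001,0.09,0,0,0.001,0.13,0,0,0.001,0.17,0,0,0.001,0.2,0,0,0.001,0.23,0,0,0.001,0.25,0,0,0.001,0.265,0,0,0.001,0.275,0,0,0.001,0.281,0,0,0.001,0.285,0,0,0.001,0.286,0,0,0.001,0.286,0,0,0.001,0.286,0]
}}

```text
clock: 66.25
eef_pos: [0.4186, -0.0888, 0.0044]
orientation: [[-0.044, 0.999, 0.001], [0.999, 0.044, -0.0], [-0.0, 0.001, -1.0]]
contact_force: [0.4, -0.1, -1.2]
grip_width: 0.0381
```

```bash
python3 - <<'E'
from fit import *
plan()
c=cap('wrist','w36')
E
```

```text
t 66.25 pos [ 0.4186 -0.0888  0.0044] yaw 2.5 F [ 0.3845 -0.0673 -1.2288] w 0.03805880299572186 q [ 0.5078  0.1653 -0.4251  2.1477  0.0912  0.8442  0.0711]
```

View pics/w36.png

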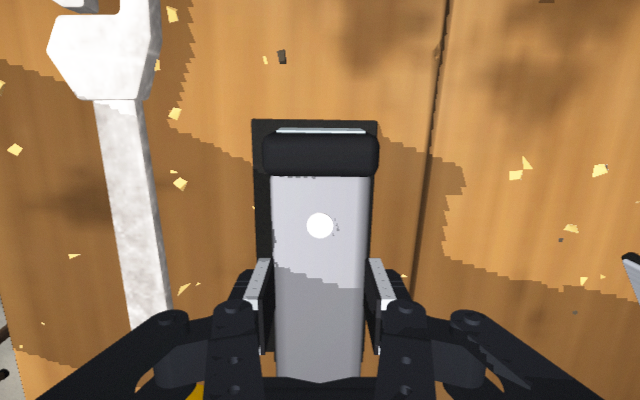

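Emit:
{"name": "servo_tool", "arguments": {
  "moves": [0,0,0.001,0,0,0,0.002,0,0,0,0.003,0,0,0,0.003,0]
}}

```text
clock: 66.7
eef_pos: [0.4181, -0.0888, 0.0008]
orientation: [[-0.044, 0.999, -0.0], [0.999, 0.044, 0.0], [0.0, -0.0, -1.0]]
contact_force: [-0.4, 0.1, -1.6]
grip_width: 0.0382
```

Emit:
{"name": "servo_tool", "arguments": {
  "moves": [0,0,0,0,0,0,0,0,0,0,0,0,0,0,0,0,0,0,0,0,0,0,0,0,0,0,-0.01,0,0,0,-0.03,0,0,0,-0.06,0,0,0,-0.1,0,0,0,-0.14,0,0,0,-0.18,0,0,0,-0.22,0,0,0,-0.25,0,0,0,-0.26,0,0,0,-0.26,0],
  "hand": 1
}}

```text
clock: 68.3
eef_pos: [0.4187, -0.0887, 0.2624]
orientation: [[-0.044, 0.999, 0.003], [0.999, 0.044, -0.001], [-0.001, 0.003, -1.0]]
contact_force: [0.5, -0.3, -0.5]
grip_width: 0.0852
```

```bash
python3 - <<'E'
from fit import *
plan()
c=cap('wrist','w37')
for t,z in [('scanner',.003),('scanner_window',.023),('reacher',0),('grip_point',.112)]:
    print(t,[(np.round(x['at'],1),round(x['confidence'],2),atz(c,x['at'],z)) for x in robot.pinpoint('wrist',t)][:3])
c=cap('top')
cv2.imwrite('pics/t37.png',cv2.resize(c['image'][140:280,200:480,::-1],None,fx=2.8,fy=2.8,interpolation=3))
c=cap('scene')
cv2.imwrite('pics/s37.png',cv2.resize(c['image'][140:300,240:400,::-1],None,fx=3.7,fy=3.7,interpolation=3))
E
```

```text
t 68.3 pos [ 0.4187 -0.0887  0.2624] yaw 2.5 F [ 0.4789 -0.2915 -0.529 ] w 0.0851582197161339 q [ 0.5515 -0.1211 -0.4067  1.8312 -0.0479  1.4191  0.1988]
scanner [(array([315.3, 166.4]), 0.82, array([ 0.4147, -0.0871,  0.003 ]))]
scanner_window [(array([318.5, 113.5]), 0.71, array([ 0.4158, -0.0241,  0.023 ]))]
reacher [(array([399.1,  11.7]), 0.79, array([0.4991, 0.0865, 0.    ]))]
grip_point [(array([317.3, 117. ]), 0.47, array([ 0.4146, -0.0252,  0.112 ]))]
```

View pics/w37.png

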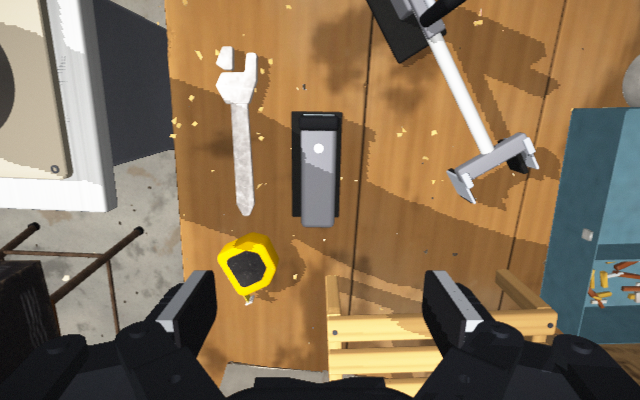

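View pics/s37.png

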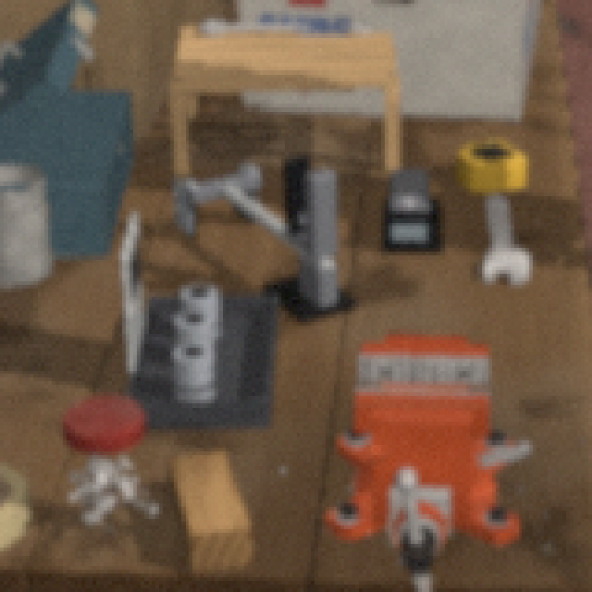

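View pics/t37.png

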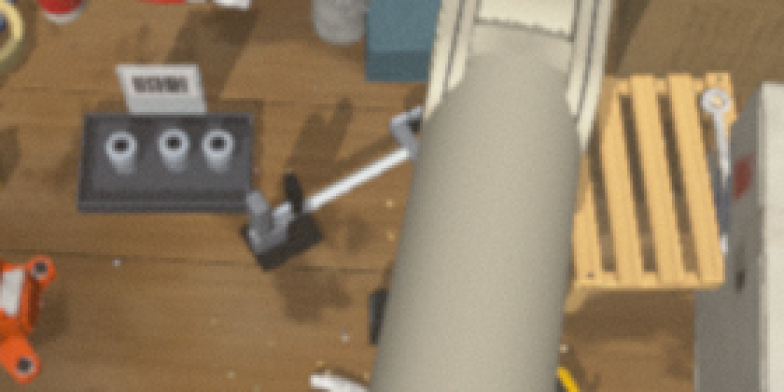

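```bash
python3 -c "
from bench import robot
print(robot.finish_job())"
```

```text
the job is handed in; nothing more can be done
None
```

I handed the job in at about 68 s of the 210 s allowed. It reports no verdict, so the checks below are my own.

- **Sockets:** I found three under the shelf and carried each one with the reacher into the tray. In the last pictures all three stand upright in the tray, and the gripper never came near one.
- **Reacher:** I stood it on its foot at about (0.475, 0.06). Something then knocked it a few centimetres, which the task said could happen. It still stands upright at about (0.50, 0.09), with its jaws well over 200 mm from the shelf's centre. I left it there.
- **Scanner:** My first grip slipped off its rounded top, so I regripped 10 mm lower.
    - **Scan:** I held it about 10 cm from the tag for more than 3 s, square to the tray within about 1°. The scene camera put the window up to about 8 mm higher than I calculated, which is within the 20 mm tolerance. I had no direct reading of the aim.
    - **Return:** It lies right way up, about 3 mm from the mat's centre.
- **Everything else:** The jar and the wooden block look unmoved, and the open gripper is about 0.26 m above the bench, touching nothing.

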